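Pull the ceramic pin from a chromatograph inlet with sprung tongs

ROBOT

A 7-joint arm with a two-finger parallel gripper is mounted at the origin on the work surface. World frame = base frame: x ahead of the robot, y to its left, z up, the work surface at z = 0. Lengths are in m, angles in rad, forces in N, time in s.
With the tool pointing down it reaches from about 0.425 to 0.975 m from the base axis. Payload 16.7 kg.
Tool frame: the origin (TCP) lies between the finger pads; the fingertips stand 25 mm ahead of it and the grasp point (between the pads) lies 6 mm ahead of it; z points along the fingers, y is the direction in which the jaws open and shut (so a half turn about z gives the same grasp; the last joint's range is limited). The gripper opens to 85 mm and grips with 20 to 120 N. Pads are 22 mm wide; open, the fingers measure 114 mm over their backs; the gripper's body (76 mm by 85 mm) begins 54 mm behind the grasp point. The pads swing forward as they close: fully open they stand 13 mm farther back than shut.
Start: joints at [1.069, 0.426, 0.074, 1.606, -0.034, 1.111, -0.067], TCP at [0.233, -0.634, 0.256] pointing down, gripper open.
Joint ranges: [-2.85, 2.85], [-0.5, 2.14], [-1.23, 1.37], [0.21, 2.46], [-1.02, 4.16], [0.16, 2.05], [-2.73, 2.73]. Speed limits (rad/s): [1.89, 1.89, 2.39, 2.39, 3.01, 3.01, 3.01].

INTERFACE

Orientations are given as a 3x3 rotation matrix whose columns are the frame's x, y, z axes.
In Python, from rig import get_state, read_camera, close_job gives the robot as it stands.
- The arm moves only by the tool step_arm, never from a script. Its argument "plan" is a list of rows, each an object with "xyz": the shift along the world's x, y, z scaled (see below), a list of three; "twist": the turn, a rotation vector about the world's x, y, z scaled (see below), a list of three; "fingers": the closure, from 0 (fully open) to 1 (shut). In form: [{"xyz": [tx, ty, tz], "twist": [ax, ay, az], "fingers": fingers}, ...]. A call has 1 to 5 rows; each row is the pose to reach, as a shift and turn from the pose commanded when the call began; what a row does not reach only later rows make up. The controller multiplies each number of a shift by 800 mm and each number of a turn by 45 degrees. A row lasts 1/12 s, in which the tool goes at most 41.7 mm and 7.16 degrees, less where a joint would pass 70% of its speed; a pose out of reach is approached as far as the arm can. A call with a number of a shift or a turn outside -1 to 1 is refused whole. A call with a gripper value outside its range is refused whole. The fingers move at their own pace and stop on an object; "grip_force" is the grip in N (left out, the last holds). Time passes only in rows, so rows that repeat a pose let the fingers close. It gives the time, the measured TCP pose, the force and the opening at its end, in the units of the state.
- get_state(): the state, without advancing time (a new reading comes with each control period).
- read_camera(name): name is "side" or "top" or "wrist"; returns a dict with "pixels" (480x640x3 uint8, blue, green, red), "vertical_fov" (degrees; the focal length in pixels is half the picture's height over the tangent of half this angle, whatever the lens; pixels are square), "cx", "cy" (the principal point, pixels), "T" (4x4, takes a point from camera to world coordinates). Camera axes: x right, y up, looking along -z (the intrinsics and any distortion apply to the point x, -y, -z); pixel columns grow to the right and rows downward; lengths in m; the calibration is good to about 2 mm. A picture is of the moment at which its call begins. There is no depth.
- close_job(): hands the job in, once; it reports no verdict.
The state is a dict: "clock": time; "joints": joint angles; "qd": joint speeds; "joint_efforts": joint torques, N m; "tcp_pos": TCP position; "eef_rot": TCP orientation; "wrist_force": force on the tool from outside, world axes, zero at the start; "ft_torque": the same for the moment, N m; "width": finger opening in m.
Only numpy, scipy, OpenCV 4.12 (cv2) and the standard library are available. Lean on these libraries where they do the work, as an engineer would, in place of code of your own. Each camera call takes 0.05 s, during which the arm holds its last target.

TASK

Take the orange sprung tongs from the blue rack, reach down into the narrow pocket of the inlet block, squeeze the tongs shut on the white ceramic pin's square foot at the very bottom and pull it out, feeling your way gently past the brass guide plate inside: neither the block nor the brittle pin may be pressed hard. Lower the pin with the tongs until it is down on the floor of the steel dish and let go of it there lying flat (never drop it or touch it with the gripper), then stand the tongs upright, fully home in their rack. Leave the vial, the jar and the wrench where they are.

Things in the scene. Friction and masses are not known exactly. Their poses are not given: they have to be found in the camera images.
- tongs_grip (a point): Sprung tongs (90 g) standing tips down, z up: point between their two orange handle plates, to be pinched along y from above. Plates 22 mm wide (x), from 30 mm below to 32 mm above this point, flat outer faces 48 mm apart (y) when open; black head between them up to 34 mm above. Legs slide straight in along y, always symmetric. Tip ends 118 mm below.
- tongs_tip (a point): Point midway between the two steel tips of the tongs, level with their lower ends, 118 mm below tongs_grip, same axes. Each tip is 8 mm wide (x), 4 mm thick (y), straight for its lowest 84 mm; open, the gap between them is 24 mm and they are 32 mm across outside.
- tongs_squeeze (a joint): How far each leg is pushed in, m: 0 open, 0.007 shut; tip gap = 24 mm - twice this, handles 48 mm - twice this across. The spring pushes each handle out with 10 N when open, 0.8 N more per mm (14.8 N at 6 mm, where the tips meet the pin's foot). To carry the tongs open, close the gripper to about 45 mm only; grip beyond the spring force goes into the tips.
- rack_mouth (a point): Centre of the mouth of the fixed blue tongs rack (block 50 x 64 x 75 mm, mouth in its top, z up). Well 11 mm (its x) by 38 mm (its y), 65 mm deep below the mouth, 2.5 mm chamfer. The tongs stand in it on their tips, their y along the rack's y.
- pocket_mouth (a point): Mouth centre of the pocket in the top of the fixed inlet block (120 x 110 x 70 mm, dark, white sides). Pocket 24 mm (x) by 36 mm (y), 50 mm deep, hard floor. 10 mm down is a fixed brass guide plate, 4 mm thick: clear within 8.5 mm of the middle in y, beyond that a slot for each tip, 10.5 mm along x, both 2.8 to 5 mm off centre in x, to one side, not measured: feel for it. Over 25 N does damage.
- pin_center (a point): Half-way up the white ceramic pin (12 mm high, 12 g) on the pocket's floor, centred to 0.5 mm: square foot 12 x 12 x 4.5 mm, sides parallel to the pocket's, round post 7 mm thick above. Sprung copper shoes hold the foot from the pocket's +x and -x; it pulls out with 3 to 8 N. Tongs close on the foot only, off centre will do: tips within 2 mm of the floor. Cracks at 40 N from each tip.
- dish_floor (a point): Centre of the inner floor of the square steel dish (fixed, 90 x 90 x 16 mm outside, walls 4 mm, floor 4 mm above the bench); z up.
- vial: Small amber vial with a blue cap, 26 mm across, 50 mm tall, origin under its centre. Bystander.
- jar: Glass jar with a white lid, 52 mm across, 70 mm tall, origin under its centre. Bystander.
- wrench: Steel wrench 130 mm long lying on the bench, along its x axis, origin near its middle. Bystander.
There are look-alikes about, which are no part of the job. Several things look just like the part that bears rack_mouth: the one meant starts farthest to the robot's left. Leave any brown look-alike of the part that bears dish_floor alone.

How it is judged:
On the way, in this order (a step that is already met when the one before it is completed fails the run):
1. the pin is held in the tongs, clear above the inlet block (contact force between tongs and pin above 1 N and z of pin_center in the frame of pocket_mouth above 0.01 m), for 0.2 s.
2. the pin, still held in the tongs, is down in the dish, its underside within 3 mm of the floor (contact force between tongs and pin above 1 N and z of pin_center in the frame of dish_floor below 0.009 m and horizontal distance between pin_center and dish_floor below 0.05 m), for 0.1 s.
At the end, for the whole second after the job is handed in: The pin lies flat (within 0.15 rad) and still on the floor of the dish, its centre within 50 mm of the dish's centre; the tongs stand still and upright (within 0.12 rad) in the rack, tips within 8 mm of the well's axis and at least 61 mm below its mouth (within 4 mm of the well's floor) (horizontal distance between pin_center and dish_floor below 0.05 m and z of pin_center in the frame of dish_floor below 0.008 m and angle between pin_center's own z axis and vertical below 0.15 rad and linear speed of each of pin, tongs below 0.02 m/s and horizontal distance between tongs_tip and rack_mouth below 0.008 m and z of tongs_tip in the frame of rack_mouth below -0.061 m and angle between tongs_tip's own z axis and vertical below 0.12 rad); the robot touches nothing.
It fails at once if the tongs press on the inlet block or its guide plate with more than 25 N (contact force between tongs and inlet above 25 N or contact force between tongs and guide above 25 N).
It fails at once if the pin is squeezed by the tongs with more than 40 N a side (80 N in all) (contact force between tongs and pin above 80 N).
It fails at once if the gripper touches the pin (contact force between the fingers and pin above 0.5 N).
It fails at once if the gripper or arm pushes the inlet block (contact force between the arm and inlet above 25 N).
It fails at once if a bystander is moved by more than 20 mm (distance of any of vial, jar, wrench from where it was at the start of the episode above 0.02 m).
It also fails if it takes over 72 s, if anything falls off the work surface, if the arm or the gripper's body presses on something with over 40 N, if the wrist force passes 120 N, or if a joint passes its speed limit or range.

## Working session

There is one attempt and no reset: what is moved stays moved. The work goes in short steps, Python scripts to look and compute and a tool call to move; the robot and the scene stay as the last step left them, time stands still between calls to the robot, and variables do not carry over. Pictures are saved under pics/ and viewed, and the job is handed in when it is done.

Besides the shell and the picture viewer there is one more tool, called after "Emit:" as name(argument=value, ...) on one line, values as JSON. step_arm: Moves the arm, as the interface text tells. Shifts and turns lie within -1 to 1; 1 stands for 800 mm of shift or 45 degrees of turn. Its arguments: {"type":"object","properties":{"plan":{"type":"array"},"grip_force":{"type":"number"}},"required":["plan"]}

```bash
mkdir -p pics; ls; cat > h.py <<'E'
import numpy as np,cv2
from rig import get_state,read_camera,close_job
E
python3 - <<'E'
from h import *
s=get_state(); print(s)
for n in ["side","top","wrist"]:
    c=read_camera(n); cv2.imwrite(f"pics/{n}0.png",c["pixels"]); print(n,c["vertical_fov"],c["cx"],c["cy"],c["T"],[k for k in c])
    np.savez(f"pics/{n}0.npz",**{k:v for k,v in c.items()})
E
```

```text
pics
{'clock': 0.0, 'joints': array([ 1.06948429,  0.42671417,  0.07382833,  1.60662571, -0.03409228,
        1.110824  , -0.06710431]), 'qd': array([ 0.00050778,  0.00094618, -0.0015723 ,  0.00042809,  0.00149391,
        0.00028573,  0.00021419]), 'joint_efforts': array([-4.54069141e-04, -9.49814701e+01,  3.76048297e+00, -4.63513970e+01,
        1.92081789e-02,  1.01611647e-02,  7.79181323e-05]), 'tcp_pos': array([ 0.23245375, -0.63329261,  0.25561356]), 'eef_rot': array([[ 9.38754134e-01,  3.44587267e-01, -5.38828143e-04],
       [ 3.44587676e-01, -9.38753376e-01,  1.19692857e-03],
       [-9.33803922e-05, -1.30929518e-03, -9.99999139e-01]]), 'wrist_force': array([0.14032054, 0.89318114, 0.6031803 ]), 'ft_torque': array([ 0.01343396, -0.01537013,  0.00537788]), 'width': 0.08545276195768219}
side 57.85284380980708 316.3761400722825 232.44714876002533 [[-0.93706418  0.22229359 -0.26925133  0.39547331]
 [-0.34859684 -0.63930188  0.68540014  0.57635618]
 [-0.01977283  0.73612408  0.67655774  0.72150029]
 [ 0.          0.          0.          1.        ]] ['pixels', 'vertical_fov', 'cx', 'cy', 'T']
top 47.207880294710485 327.23906963240097 239.49216217485807 [[-0.01125246  0.99354115 -0.11291309  0.50369587]
 [-0.99987301 -0.01245418 -0.00994313 -0.08981501]
 [-0.01128515  0.11278687  0.99355512  1.14075383]
 [ 0.          0.          0.          1.        ]] ['pixels', 'vertical_fov', 'cx', 'cy', 'T']
wrist 59.25463159875345 325.17773532028144 241.80775120900796 [[ 3.44447271e-01  8.98525268e-01  2.72044887e-01  3.01153018e-01]
 [-9.38805578e-01  3.29793710e-01  9.93991756e-02 -6.07235285e-01]
 [-4.06021637e-04 -2.89635032e-01  9.57137077e-01  3.74072617e-01]
 [ 0.00000000e+00  0.00000000e+00  0.00000000e+00  1.00000000e+00]] ['pixels', 'vertical_fov', 'cx', 'cy', 'T']
```

View pics/top0.png

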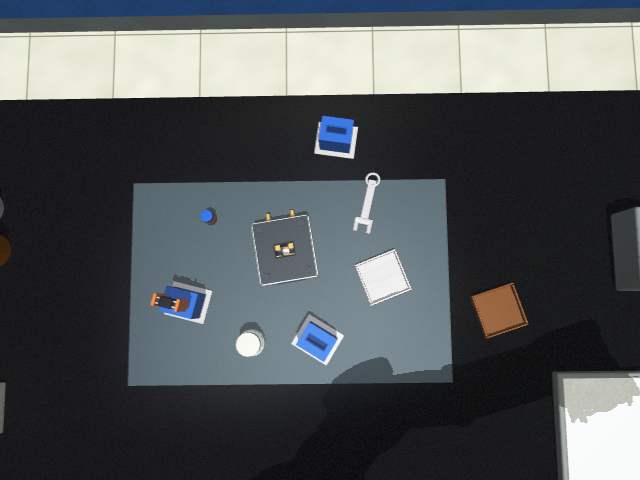

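View pics/side0.png

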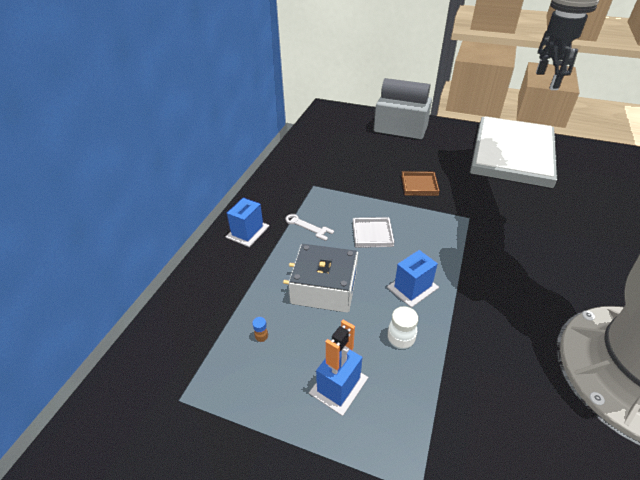

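View pics/wrist0.png

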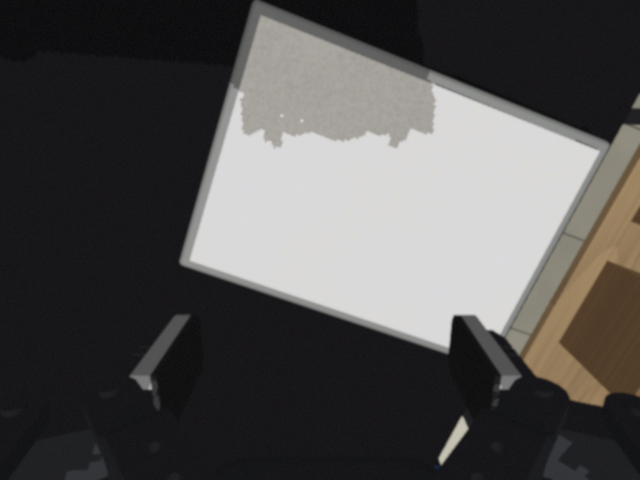

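```bash
python3 - <<'E'
from h import *
t=cv2.imread("pics/top0.png"); s=cv2.imread("pics/side0.png")
a=cv2.resize(t[265:335,140:225],None,fx=5,fy=5,interpolation=cv2.INTER_CUBIC)
b=cv2.resize(t[205:290,245:325],None,fx=4.5,fy=4.5,interpolation=cv2.INTER_CUBIC)
o=np.zeros((390,800,3),np.uint8); o[:350,:425]=a; o[:383-0,430:790]=b[:383]
cv2.imwrite("pics/ca.png",o)
a=cv2.resize(s[310:415,300:385],None,fx=4.5,fy=4.5,interpolation=cv2.INTER_CUBIC)
b=cv2.resize(s[235:315,280:365],None,fx=4.5,fy=4.5,interpolation=cv2.INTER_CUBIC)
o=np.zeros((480,800,3),np.uint8); o[:a.shape[0],:a.shape[1]]=a; o[:b.shape[0],400:400+b.shape[1]]=b
cv2.imwrite("pics/cb.png",o)
E
```

```text
Traceback (most recent call last):
ValueError: could not broadcast input array from shape (382,360,3) into shape (383,360,3)
```

```bash
python3 - <<'E'
from h import *
t=cv2.imread("pics/top0.png"); s=cv2.imread("pics/side0.png")
a=cv2.resize(t[265:335,140:225],None,fx=5,fy=5,interpolation=cv2.INTER_CUBIC)
b=cv2.resize(t[205:290,245:325],None,fx=4.5,fy=4.5,interpolation=cv2.INTER_CUBIC)
o=np.zeros((390,800,3),np.uint8); o[:350,:425]=a; o[:382-0,430:790]=b[:383]
cv2.imwrite("pics/ca.png",o)
a=cv2.resize(s[310:415,300:385],None,fx=4.5,fy=4.5,interpolation=cv2.INTER_CUBIC)
b=cv2.resize(s[235:315,280:365],None,fx=4.5,fy=4.5,interpolation=cv2.INTER_CUBIC)
o=np.zeros((480,800,3),np.uint8); o[:a.shape[0],:a.shape[1]]=a; o[:b.shape[0],400:400+b.shape[1]]=b
cv2.imwrite("pics/cb.png",o)
E
```

```text
(no output)
```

View pics/ca.png

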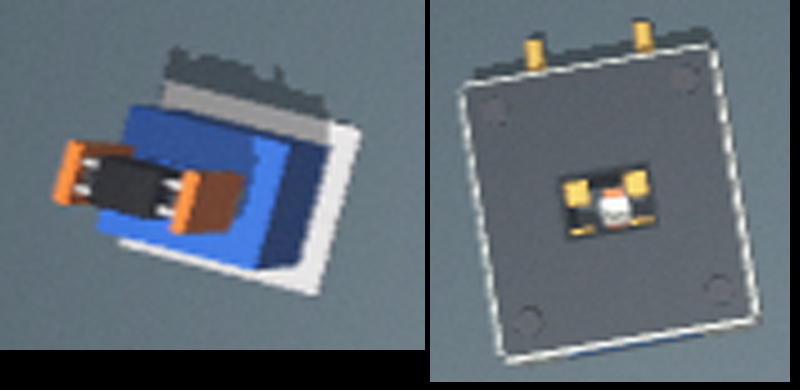

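View pics/cb.png

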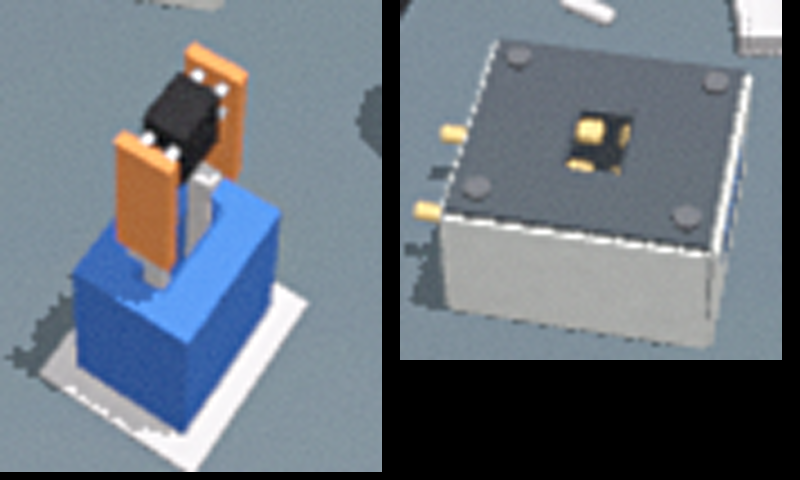

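```bash
cat >> h.py <<'E'
class Cam:
    def __init__(s,d):
        s.d=d; s.T=np.array(d["T"]); s.f=240/np.tan(np.radians(float(d["vertical_fov"]))/2); s.cx=float(d["cx"]); s.cy=float(d["cy"])
    def ray(s,u,v):
        r=s.T[:3,:3]@np.array([(u-s.cx)/s.f,-(v-s.cy)/s.f,-1.]); return s.T[:3,3],r/np.linalg.norm(r)
    def plane(s,u,v,z):
        o,r=s.ray(u,v); return o+r*(z-o[2])/r[2]
    def proj(s,p):
        q=s.T[:3,:3].T@(np.array(p)-s.T[:3,3]); return np.array([s.cx+s.f*q[0]/-q[2],s.cy-s.f*q[1]/-q[2]])
def load(n): return Cam(np.load(n))
def snap(n,name):
    d=read_camera(n); cv2.imwrite(f"pics/{name}.png",d["pixels"]); np.savez(f"pics/{name}.npz",**d); return Cam(d)
def tri(c1,p1,c2,p2):
    A=[];b=[]
    for c,p in((c1,p1),(c2,p2)):
        o,r=c.ray(*p); M=np.eye(3)-np.outer(r,r); A.append(M); b.append(M@o)
    x=np.linalg.lstsq(np.vstack(A),np.hstack(b),rcond=None)[0]
    return x,[np.linalg.norm(M@x-bb) for M,bb in zip(A,b)]
E
python3 - <<'E'
from h import *
np.set_printoptions(precision=4,suppress=True)
t=load("pics/top0.npz"); s=load("pics/side0.npz")
P=[t.plane(245+(u-430)/4.5,205+v/4.5,.07) for u,v in [(463,88),(712,47),(756,318),(505,358)]]
print(np.array(P),np.mean(P,0),[np.linalg.norm(P[i]-P[i-1]) for i in range(4)])
S=[s.plane(280+(u-400)/4.5,235+v/4.5,.07) for u,v in [(443,217),(497,42),(748,74),(715,252)]]
print(np.array(S),np.mean(S,0),[np.linalg.norm(S[i]-S[i-1]) for i in range(4)])
# rack top face: left 3 edges
print("rack")
for u,v in [(133,103),(290,140),(260,268),(97,233)]: print(t.plane(140+u/5,265+v/5,.075))
for u,v in [(75,270),(280,210),(190,340)]: print(s.plane(300+u/4.5,310+v/4.5,.075))
# plate bottom
d=t.d["pixels"]; 
m=((d.min(2)>170)).astype(np.uint8); n,l,st,ce=cv2.connectedComponentsWithStats(m)
for i in range(1,n):
    if 300<st[i,4]<6000: print(st[i],ce[i],t.plane(*ce[i],.01), cv2.minAreaRect(np.argwhere(l==i)[:,::-1].astype(np.float32)))
# tongs head black
E
```

```text
[[ 0.6569  0.0682  0.07  ]
 [ 0.6736 -0.041   0.07  ]
 [ 0.5547 -0.0592  0.07  ]
 [ 0.5387  0.0495  0.07  ]] [0.606  0.0044 0.07  ] [np.float64(0.11963370981262901), np.float64(0.11052896486734566), np.float64(0.12028823030650586), np.float64(0.10993430412497765)]
[[ 0.6531  0.0723  0.07  ]
 [ 0.6717 -0.0377  0.07  ]
 [ 0.5524 -0.0565  0.07  ]
 [ 0.5352  0.0515  0.07  ]] [0.6031 0.0074 0.07  ] [np.float64(0.11973657833617792), np.float64(0.11150683571395548), np.float64(0.12082746553532094), np.float64(0.1094081736699341)]
rack
[0.5387 0.2337 0.075 ]
[0.5237 0.1723 0.075 ]
[0.4747 0.1832 0.075 ]
[0.4888 0.2465 0.075 ]
[0.5363 0.233  0.075 ]
[0.4731 0.1842 0.075 ]
[0.4887 0.2447 0.075 ]
[633  27   7  63 308] [636.8377  52.6786] [ 1.0264 -0.7459  0.01  ] ((636.0, 58.0), (62.0, 6.0), 90.0)
[   0   37   29   63 1732] [13.3811 67.3158] [1.0155 0.5962 0.01  ] ((13.999998092651367, 67.99999237060547), (27.999996185302734, 61.99999237060547), 0.0)
[315 127  43  31 323] [339.4056 147.5511] [ 0.8273 -0.1064  0.01  ] ((335.796142578125, 139.99493408203125), (39.04772186279297, 31.48137664794922), 7.765166282653809)
[353 173  27  61 518] [366.9093 204.6081] [ 0.7044 -0.1621  0.01  ] ((367.3341064453125, 202.1072998046875), (17.460758209228516, 60.134857177734375), 12.094757080078125)
[ 355  249   57   57 1778] [382.302  276.4387] [ 0.5544 -0.1907  0.01  ] ((382.5862121582031, 276.96551513671875), (43.45270919799805, 44.195491790771484), 68.19859313964844)
[236 333  28  24 521] [248.9098 344.4645] [0.4196 0.083  0.01  ] ((249.5, 344.5), (23.0, 27.0), 90.0)
```

Emit:
step_arm(plan=[{"xyz":[0.435,0.8,-0.05],"twist":[0,0,-0.256],"fingers":0},{"xyz":[0.435,0.8,-0.05],"twist":[0,0,-0.256],"fingers":0},{"xyz":[0.435,0.8,-0.05],"twist":[0,0,-0.256],"fingers":0},{"xyz":[0.435,0.8,-0.05],"twist":[0,0,-0.256],"fingers":0},{"xyz":[0.435,0.8,-0.05],"twist":[0,0,-0.256],"fingers":0}])

```text
clock: 0.57
tcp_pos: [0.3324, -0.449, 0.2447]
eef_rot: [[0.989, 0.15, -0.0], [0.15, -0.989, 0.0], [-0.0, -0.0, -1.0]]
wrist_force: [1.8, -0.8, -0.0]
width: 0.0854
```

Emit:
step_arm(plan=[{"xyz":[0.31,0.57,-0.04],"twist":[0,0,0],"fingers":0},{"xyz":[0.31,0.57,-0.04],"twist":[0,0,0],"fingers":0},{"xyz":[0.31,0.57,-0.04],"twist":[0,0,0],"fingers":0},{"xyz":[0.31,0.57,-0.04],"twist":[0,0,0],"fingers":0},{"xyz":[0.31,0.57,-0.04],"twist":[0,0,0],"fingers":0}])

```text
clock: 0.98
tcp_pos: [0.4317, -0.2663, 0.232]
eef_rot: [[0.989, 0.15, 0.0], [0.15, -0.989, -0.0], [0.0, 0.0, -1.0]]
wrist_force: [1.3, -1.4, 0.3]
width: 0.0855
```

Emit:
step_arm(plan=[{"xyz":[0.19,0.35,-0.02],"twist":[0,0,0],"fingers":0},{"xyz":[0.19,0.35,-0.02],"twist":[0,0,0],"fingers":0},{"xyz":[0.19,0.35,-0.02],"twist":[0,0,0],"fingers":0},{"xyz":[0.19,0.35,-0.02],"twist":[0,0,0],"fingers":0},{"xyz":[0.19,0.35,-0.02],"twist":[0,0,0],"fingers":0}])

```text
clock: 1.4
tcp_pos: [0.531, -0.0834, 0.2216]
eef_rot: [[0.989, 0.15, 0.0], [0.15, -0.989, 0.0], [0.0, 0.0, -1.0]]
wrist_force: [1.1, -0.4, 0.8]
width: 0.0855
```

Emit:
step_arm(plan=[{"xyz":[0.06,0.11,-0.01],"twist":[0,0,0],"fingers":0},{"xyz":[0.06,0.11,-0.01],"twist":[0,0,0],"fingers":0},{"xyz":[0.06,0.11,-0.01],"twist":[0,0,0],"fingers":0},{"xyz":[0.06,0.11,-0.01],"twist":[0,0,0],"fingers":0},{"xyz":[0.06,0.11,-0.01],"twist":[0,0,0],"fingers":0}])

```text
clock: 1.82
tcp_pos: [0.5786, 0.0038, 0.2131]
eef_rot: [[0.988, 0.152, -0.001], [0.152, -0.988, 0.0], [-0.001, -0.0, -1.0]]
wrist_force: [0.3, 0.2, 0.3]
width: 0.0856
```

```bash
python3 - <<'E'
from h import *
c=snap("wrist","w1"); print(get_state()["tcp_pos"],c.T)
E
```

```text
[0.57824594 0.00238186 0.21320155] [[ 1.52141991e-01  9.45800696e-01  2.86903917e-01  6.50967728e-01]
 [-9.88358633e-01  1.45541982e-01  4.43254415e-02  1.57508397e-02]
 [ 1.66468826e-04 -2.90307724e-01  9.56933330e-01  3.31377724e-01]
 [ 0.00000000e+00  0.00000000e+00  0.00000000e+00  1.00000000e+00]]
```

View pics/w1.png

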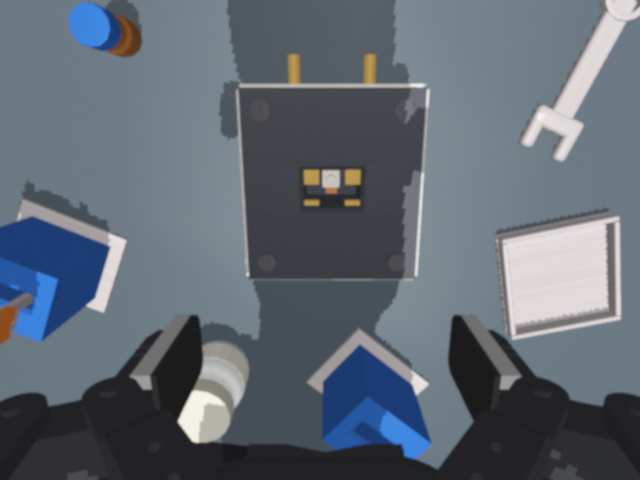

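```bash
python3 - <<'E'
from h import *
t=cv2.imread("pics/w1.png")
a=cv2.resize(t[155:222,290:375],None,fx=9,fy=9,interpolation=cv2.INTER_NEAREST)
cv2.imwrite("pics/w1c.png",a)
E
```

```text
(no output)
```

View pics/w1c.png

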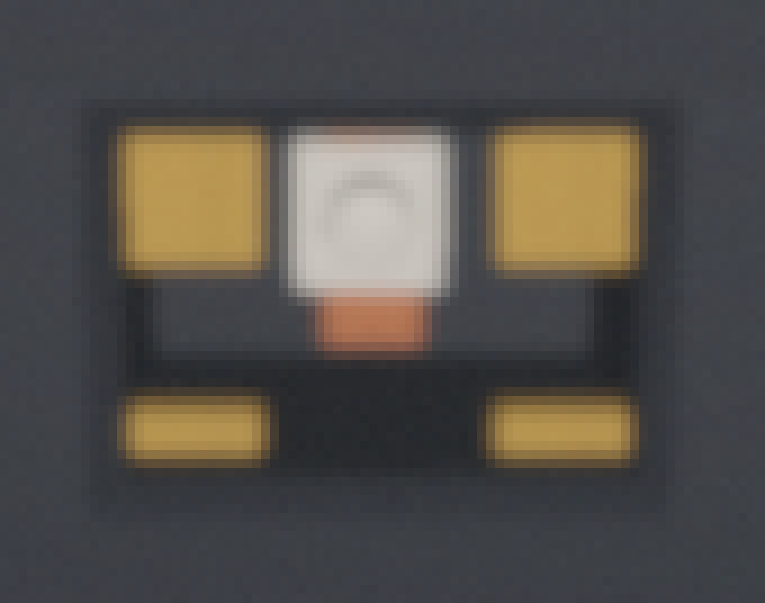

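```bash
python3 - <<'E'
from h import *
np.set_printoptions(precision=4,suppress=True)
c=load("pics/w1.npz")
# inlet top corners
img=c.d["pixels"]
o=np.zeros((330,800,3),np.uint8)
for k,(u,v) in enumerate([(240,87),(427,87),(416,278),(249,278)]):
    o[:200,k*200:k*200+200]=cv2.resize(img[v-10:v+10,u-10:u+10],None,fx=10,fy=10,interpolation=cv2.INTER_NEAREST)
cv2.imwrite("pics/w1d.png",o)
X=lambda u,v,z:c.plane(290+u/9,155+v/9,z)
ex=np.array([.988,.152,0]); ey=np.array([-.152,.988,0])
f=lambda p:np.array([p@ex,p@ey])
mouth=[X(*p,.07) for p in [(88,100),(677,100),(668,517),(92,517)]]
print("mouth",[f(p) for p in mouth],np.mean(mouth,0),f(np.mean(mouth,0)))
for n,p,z in [("ub left up",(118,124),.06),("ub left low",(118,272),.06),("ubr",(642,272),.06),("inner l",(266,200),.06),("inner r",(488,200),.06),("lb up top",(195,395),.06),("lb up bot",(195,395),.056),("lb low",(195,466),.06),("foot c",(370,212),.0245),("post top",(366,205),.032),("shoe",(372,355),.0245)]: print(n,f(X(*p,z)))
E
```

```text
mouth [array([ 0.6148, -0.0678]), array([ 0.6148, -0.108 ]), array([ 0.5857, -0.1082]), array([ 0.5857, -0.0676])] [0.6069 0.0044 0.07  ] [ 0.6003 -0.0879]
ub left up [ 0.612  -0.0693]
ub left low [ 0.6014 -0.0692]
ubr [ 0.6014 -0.1068]
inner l [ 0.6066 -0.0798]
inner r [ 0.6066 -0.0957]
lb up top [ 0.5925 -0.0746]
lb up bot [ 0.5917 -0.0745]
lb low [ 0.5872 -0.0746]
foot c [ 0.6005 -0.0878]
post top [ 0.6022 -0.0873]
shoe [ 0.5888 -0.088 ]
```

View pics/w1d.png

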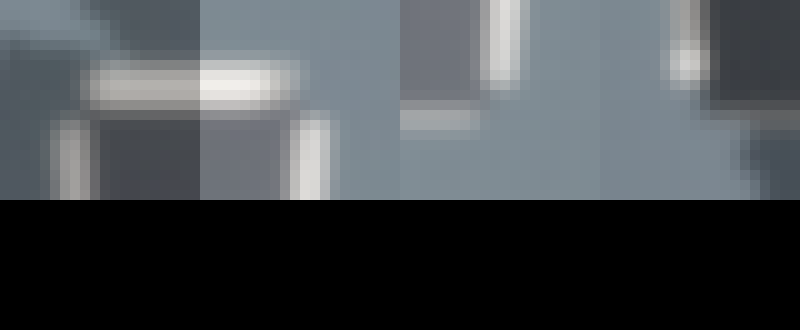

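Emit:
step_arm(plan=[{"xyz":[-0.02,0.04,0.06],"twist":[0,0,-0.1],"fingers":0},{"xyz":[-0.1275,0.265,0.07],"twist":[0,0,-0.498],"fingers":0},{"xyz":[-0.1275,0.265,0.07],"twist":[0,0,-0.498],"fingers":0},{"xyz":[-0.1275,0.265,0.07],"twist":[0,0,-0.498],"fingers":0},{"xyz":[-0.1275,0.265,0.07],"twist":[0,0,-0.498],"fingers":0}])

```text
clock: 2.28
tcp_pos: [0.4983, 0.1672, 0.2646]
eef_rot: [[0.969, -0.247, 0.001], [-0.247, -0.969, -0.0], [0.001, 0.0, -1.0]]
wrist_force: [0.9, 0.4, 0.8]
width: 0.0856
```

Emit:
step_arm(plan=[{"xyz":[-0.03,0.07,0],"twist":[0,0,0],"fingers":0},{"xyz":[-0.03,0.07,0],"twist":[0,0,0],"fingers":0},{"xyz":[-0.03,0.07,0],"twist":[0,0,0],"fingers":0}])

```text
clock: 2.53
tcp_pos: [0.4731, 0.2269, 0.2646]
eef_rot: [[0.972, -0.234, 0.0], [-0.234, -0.972, 0.001], [0.0, -0.001, -1.0]]
wrist_force: [0.2, 0.1, 0.5]
width: 0.0854
```

```bash
python3 - <<'E'
from h import *
s=get_state()
c=snap("wrist","w2"); print(s["tcp_pos"],s["eef_rot"],s["clock"])
E
```

```text
[0.47312178 0.22687415 0.26457132] [[ 9.72242658e-01 -2.33974293e-01  4.93577864e-04]
 [-2.33974719e-01 -9.72242004e-01  1.14744971e-03]
 [ 2.11403396e-04 -1.23108430e-03 -9.99999220e-01]] 2.5333
```

View pics/w2.png

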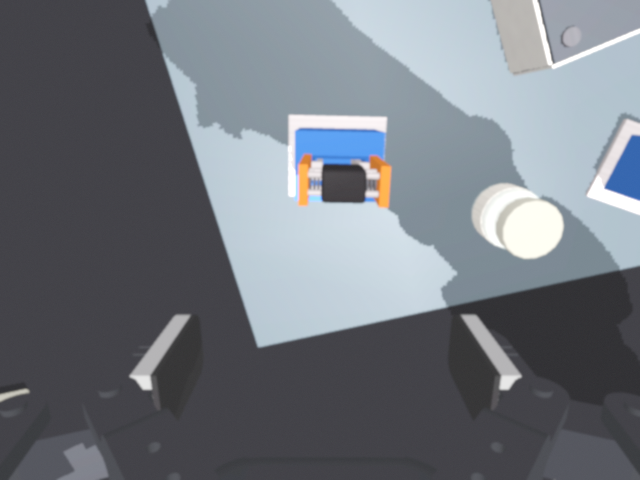

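```bash
python3 - <<'E'
from h import *
t=cv2.imread("pics/w2.png")
cv2.imwrite("pics/w2c.png",cv2.resize(t[105:220,280:400],None,fx=5,fy=5,interpolation=cv2.INTER_NEAREST))
E
```

```text
(no output)
```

View pics/w2c.png

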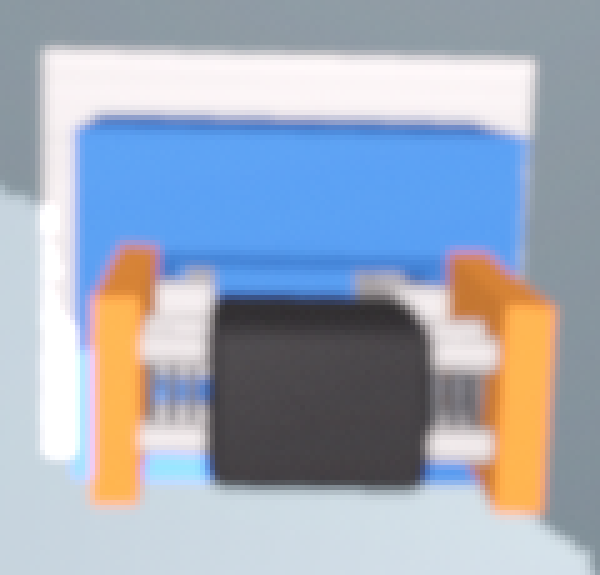

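```bash
python3 - <<'E'
from h import *
np.set_printoptions(precision=4,suppress=True)
c=load("pics/w2.npz")
X=lambda u,v,z:c.plane(280+u/5,105+v/5,z)
P=[X(*p,.16) for p in [(92,297),(140,297),(137,503),(92,503)]]; Q=[X(*p,.16) for p in [(507,303),(556,303),(546,515),(493,515)]]
print(np.array(P),np.array(Q)); a,b=np.mean(P,0),np.mean(Q,0)
print((a+b)/2, np.linalg.norm(P[0]-Q[1]),np.linalg.norm(P[3]-Q[2]),np.linalg.norm(P[0]-P[3]),"ang",np.degrees(np.arctan2(*(a-b)[[1,0]])))
R=[X(*p,.075) for p in [(80,120),(530,130)]]; print(np.array(R),np.linalg.norm(R[0]-R[1]),np.degrees(np.arctan2(*(R[0]-R[1])[[1,0]])))
R=[X(*p,.0) for p in [(42,47),(537,58)]]; print(np.array(R),np.degrees(np.arctan2(*(R[0]-R[1])[[1,0]])))
s=get_state(); R=s["eef_rot"]; print("tool y ang",np.degrees(np.arctan2(-R[1,1],-R[0,1])))
print(s["tcp_pos"])
E
```

```text
[[0.5232 0.2299 0.16  ]
 [0.522  0.225  0.16  ]
 [0.5008 0.2307 0.16  ]
 [0.5019 0.2354 0.16  ]] [[0.5124 0.1878 0.16  ]
 [0.5112 0.1828 0.16  ]
 [0.4892 0.1882 0.16  ]
 [0.4906 0.1937 0.16  ]]
[0.5064 0.2092 0.16  ] 0.04856223571234121 0.04892406699523236 0.02194584381858015 ang 75.1977389373993
[[0.5395 0.2328 0.075 ]
 [0.5233 0.1713 0.075 ]] 0.0635556471384246 75.23310825203305
[[0.5518 0.2416 0.    ]
 [0.5298 0.1584 0.    ]] 75.24270358161384
tool y ang 76.33870245843565
[0.4744 0.2243 0.2643]
```

Emit:
step_arm(plan=[{"xyz":[0.04,-0.019,0],"twist":[0,0,-0.025],"fingers":0},{"xyz":[0.04,-0.019,-0.05],"twist":[0,0,-0.025],"fingers":0},{"xyz":[0.04,-0.019,-0.07],"twist":[0,0,-0.025],"fingers":0},{"xyz":[0.04,-0.019,-0.07],"twist":[0,0,-0.025],"fingers":0.15},{"xyz":[0.04,-0.019,-0.07],"twist":[0,0,-0.025],"fingers":0.15}])

```text
clock: 3.0
tcp_pos: [0.5073, 0.2066, 0.2078]
eef_rot: [[0.966, -0.259, -0.001], [-0.259, -0.966, -0.001], [-0.001, 0.001, -1.0]]
wrist_force: [-0.2, 0.8, 0.5]
width: 0.072
```

```bash
python3 - <<'E'
from h import *
np.set_printoptions(precision=4,suppress=True)
s=get_state(); R=s["eef_rot"]; print("tool y ang",np.degrees(np.arctan2(-R[1,1],-R[0,1])))
print(s["tcp_pos"],s["eef_rot"][:,2],s["width"],s["wrist_force"])
snap("wrist","w3")
E
```

```text
tool y ang 74.97226562759063
[0.5073 0.2066 0.2078] [-0.0014 -0.001  -1.    ] 0.07202607462671602 [-0.1889  0.8154  0.5266]
```

View pics/w3.png

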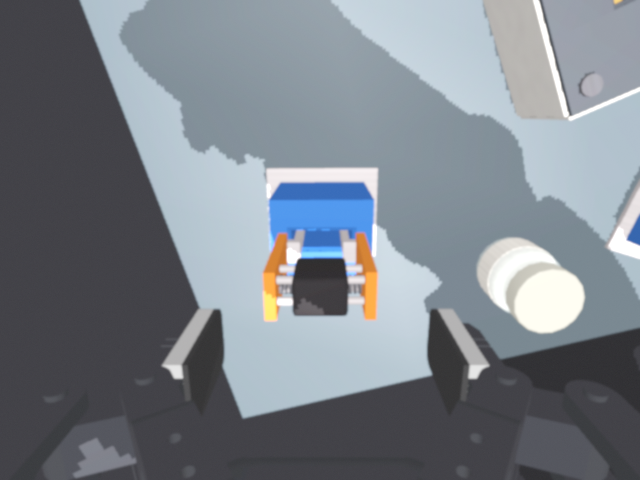

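Emit:
step_arm(plan=[{"xyz":[0,0,-0.01],"twist":[0,0,0],"fingers":0.15},{"xyz":[0,0,-0.01],"twist":[0,0,0],"fingers":0.15}])

```text
clock: 3.22
tcp_pos: [0.5074, 0.2081, 0.2002]
eef_rot: [[0.966, -0.258, 0.001], [-0.258, -0.966, 0.0], [0.001, -0.0, -1.0]]
wrist_force: [-0.2, 0.4, -0.1]
width: 0.0728
```

```bash
python3 - <<'E'
from h import *
np.set_printoptions(precision=4,suppress=True)
s=get_state(); R=s["eef_rot"]; print("tool y ang",np.degrees(np.arctan2(-R[1,1],-R[0,1])))
print(s["tcp_pos"],s["eef_rot"][:,2],s["qd"])
c=load("pics/w3.npz"); t=c.d["pixels"]
cv2.imwrite("pics/w3c.png",cv2.resize(t[225:330,255:385],None,fx=5,fy=5,interpolation=cv2.INTER_NEAREST))
E
```

```text
tool y ang 75.07468252141253
[0.5074 0.2081 0.2002] [ 0.0009  0.0001 -1.    ] [-0.0041 -0.0013 -0.0006 -0.003  -0.0043  0.0232  0.0033]
```

View pics/w3c.png

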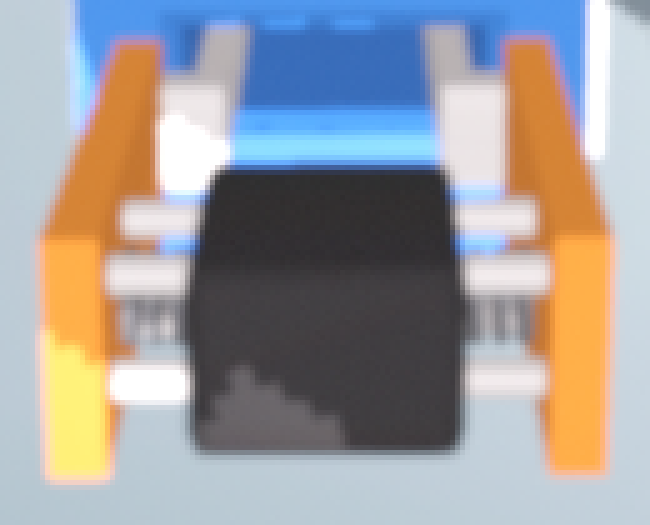

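```bash
python3 - <<'E'
from h import *
np.set_printoptions(precision=4,suppress=True)
c=load("pics/w3.npz")
X=lambda u,v,z:c.plane(255+u/5,225+v/5,z)
P=[X(*p,.16) for p in [(40,236),(100,238),(110,480),(47,480)]]; Q=[X(*p,.16) for p in [(553,236),(611,236),(606,472),(549,472)]]
a,b=np.mean(P,0),np.mean(Q,0)
print((a+b)/2, np.linalg.norm(P[0]-Q[1]),np.linalg.norm(P[3]-Q[2]),np.linalg.norm(P[0]-P[3]),"ang",np.degrees(np.arctan2(*(a-b)[[1,0]])))
s=get_state();R=s["eef_rot"]; print("tool-frame offset",R.T@((a+b)/2-s["tcp_pos"]))
E
```

```text
[0.5062 0.2095 0.16  ] 0.04803413404508289 0.04875240648765885 0.02274300497949649 ang 75.49824621798629
tool-frame offset [-0.0015 -0.001   0.0402]
```

Emit:
step_arm(plan=[{"xyz":[-0.0015,0.0015,-0.04],"twist":[0,0,0.004],"fingers":0.15},{"xyz":[-0.0015,0.0015,-0.0825],"twist":[0,0,0.004],"fingers":0.15},{"xyz":[-0.0015,0.0015,-0.0825],"twist":[0,0,0.004],"fingers":0.15},{"xyz":[-0.0015,0.0015,-0.0825],"twist":[0,0,0.004],"fingers":0.3},{"xyz":[-0.0015,0.0015,-0.0825],"twist":[0,0,0.004],"fingers":0.36}])

```text
clock: 3.63
tcp_pos: [0.5066, 0.2101, 0.1357]
eef_rot: [[0.967, -0.254, 0.001], [-0.254, -0.967, 0.001], [0.001, -0.001, -1.0]]
wrist_force: [0.1, 0.8, -0.1]
width: 0.0548
```

```bash
python3 - <<'E'
from h import *
np.set_printoptions(precision=4,suppress=True)
s=get_state(); print(s["tcp_pos"],s["eef_rot"][:,2],s["width"],s["wrist_force"])
snap("wrist","w4")
E
```

```text
[0.5066 0.2101 0.1357] [ 0.0012  0.0006 -1.    ] 0.05476506048321544 [ 0.1267  0.8279 -0.1079]
```

View pics/w4.png

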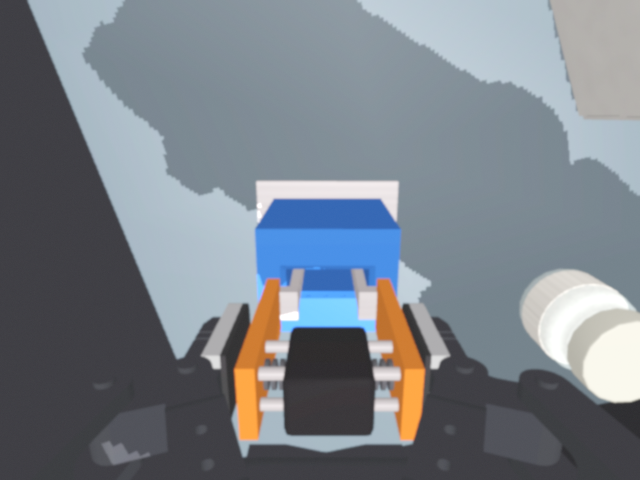

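Emit:
step_arm(plan=[{"xyz":[0,0,0],"twist":[0,0,0],"fingers":0.42},{"xyz":[0,0,0],"twist":[0,0,0],"fingers":0.473},{"xyz":[0,0,0],"twist":[0,0,0],"fingers":0.473},{"xyz":[0,0,0],"twist":[0,0,0],"fingers":0.473},{"xyz":[0,0,0],"twist":[0,0,0],"fingers":0.473}], grip_force=40)

```text
clock: 4.1
tcp_pos: [0.5071, 0.2101, 0.1361]
eef_rot: [[0.967, -0.254, 0.003], [-0.254, -0.967, 0.001], [0.003, -0.002, -1.0]]
wrist_force: [-1.2, -0.9, 10.9]
width: 0.0457
```

Emit:
step_arm(plan=[{"xyz":[0,0,0.01],"twist":[0,0,0],"fingers":0.473},{"xyz":[0,0,0.03],"twist":[0,0,0],"fingers":0.473},{"xyz":[0,0,0.05],"twist":[0,0,0],"fingers":0.473},{"xyz":[0,0,0.07],"twist":[0,0,0],"fingers":0.473},{"xyz":[0,0,0.09],"twist":[0,0,0],"fingers":0.473}])

```text
clock: 4.52
tcp_pos: [0.506, 0.2097, 0.208]
eef_rot: [[0.967, -0.254, 0.001], [-0.254, -0.967, 0.0], [0.001, -0.001, -1.0]]
wrist_force: [0.6, -0.4, -0.9]
width: 0.0456
```

Emit:
step_arm(plan=[{"xyz":[0,0,0.02],"twist":[0,0,0],"fingers":0.473},{"xyz":[0,0,0.04],"twist":[0,0,0],"fingers":0.473},{"xyz":[0,0,0.05],"twist":[0,0,0],"fingers":0.473},{"xyz":[0,0,0.05],"twist":[0,0,0],"fingers":0.473},{"xyz":[0,0,0.05],"twist":[0,0,0],"fingers":0.473}])

```text
clock: 4.93
tcp_pos: [0.506, 0.2096, 0.2463]
eef_rot: [[0.967, -0.254, 0.001], [-0.254, -0.967, 0.0], [0.001, -0.001, -1.0]]
wrist_force: [-0.3, -0.4, -2.1]
width: 0.0454
```

```bash
python3 - <<'E'
from h import *
np.set_printoptions(precision=4,suppress=True)
s=get_state(); print(s["tcp_pos"],s["eef_rot"],s["width"],s["wrist_force"])
snap("wrist","w5");snap("side","s5")
E
```

```text
[0.506  0.2096 0.2463] [[ 0.9671 -0.2543  0.0009]
 [-0.2543 -0.9671  0.0003]
 [ 0.0008 -0.0005 -1.    ]] 0.04539763888648689 [-0.3318 -0.3783 -2.1426]
```

View pics/w5.png

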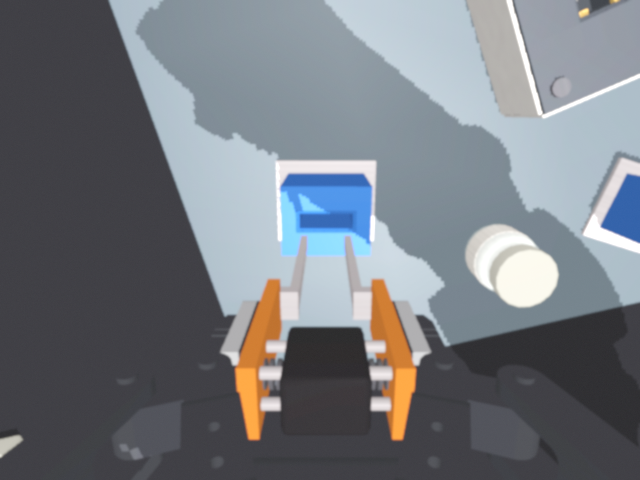

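View pics/s5.png

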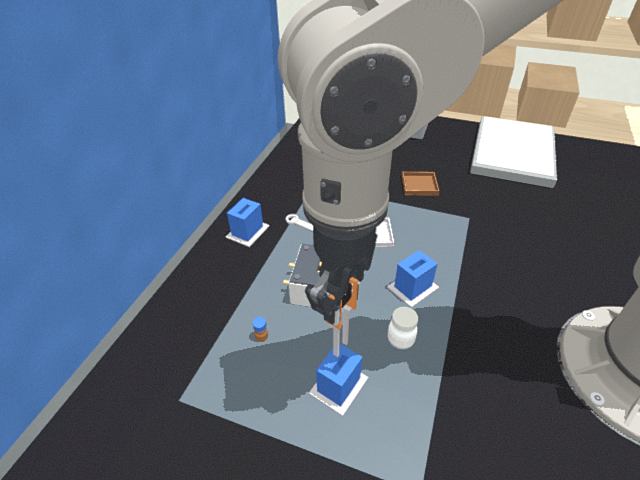

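```bash
python3 - <<'E'
from h import *
t=cv2.imread("pics/w5.png")
cv2.imwrite("pics/w5c.png",cv2.resize(t[165:265,265:385],None,fx=6,fy=6,interpolation=cv2.INTER_NEAREST))
E
```

```text
(no output)
```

View pics/w5c.png

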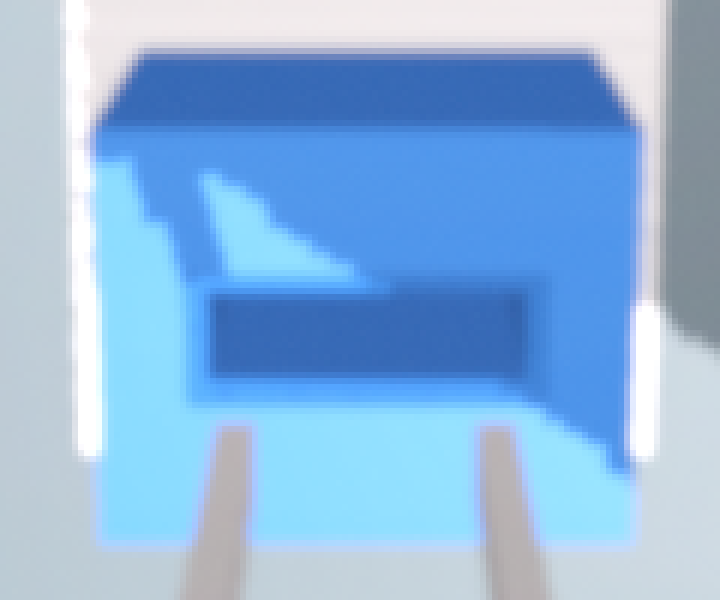

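```bash
python3 - <<'E'
from h import *
np.set_printoptions(precision=4,suppress=True)
c=load("pics/w5.npz"); s=get_state(); R=s["eef_rot"]; p=s["tcp_pos"]
X=lambda u,v,z:c.plane(265+u/6,165+v/6,z)
L=[X(219,426,.1203),X(253,426,.1203)]; Q=[X(478,426,.1203),X(516,426,.1203)]
m=(L[0]+Q[1])/2
print("outer",np.linalg.norm(L[0]-Q[1]),"gap",np.linalg.norm(L[1]-Q[0]))
print("tool frame",R.T@(L[0]-p),R.T@(Q[1]-p), "tip", R.T@(m-p)-[.004,0,0], m-.004*R[:,0])
M=np.mean([X(188,275,.075),X(548,275,.075),X(548,403,.075),X(188,403,.075)],0); print("mouth",M,np.linalg.norm(X(188,275,.075)-X(548,275,.075)),np.linalg.norm(X(188,275,.075)-X(188,403,.075)))
I=np.mean([X(207,290,.0725),X(528,290,.0725),X(528,378,.0725),X(207,378,.0725)],0); print(I)
T=np.mean([X(92,125,.075),X(640,125,.075),X(637,545,.075),X(98,545,.075)],0); print("top",T)
E
```

```text
outer 0.029828232086561497 gap 0.02259716005171666
tool frame [ 0.0034 -0.0152  0.125 ] [0.0034 0.0147 0.125 ] tip [-0.0006 -0.0002  0.125 ] [0.5049 0.2098 0.1203]
mouth [0.5064 0.2092 0.075 ] 0.0421008887893136 0.015530709353193482
[0.5065 0.2093 0.0725]
top [0.5064 0.2094 0.075 ]
```

Emit:
step_arm(plan=[{"xyz":[0.122,-0.257,0],"twist":[0,0,0.5216],"fingers":0.473},{"xyz":[0.122,-0.257,0],"twist":[0,0,0.5216],"fingers":0.473},{"xyz":[0.122,-0.257,0],"twist":[0,0,0.5216],"fingers":0.473},{"xyz":[0.122,-0.257,-0.01],"twist":[0,0,0.5216],"fingers":0.473},{"xyz":[0.122,-0.257,-0.025],"twist":[0,0,0.5216],"fingers":0.473}])

```text
clock: 5.45
tcp_pos: [0.5893, 0.0342, 0.234]
eef_rot: [[0.987, 0.158, 0.001], [0.158, -0.987, 0.0], [0.001, -0.0, -1.0]]
wrist_force: [0.9, 0.5, -0.8]
width: 0.0453
```

Emit:
step_arm(plan=[{"xyz":[0.013,-0.025,0],"twist":[0,0,0],"fingers":0.473},{"xyz":[0.013,-0.025,0],"twist":[0,0,0],"fingers":0.473},{"xyz":[0.013,-0.025,0],"twist":[0,0,0],"fingers":0.473},{"xyz":[0.013,-0.025,0],"twist":[0,0,0],"fingers":0.473}])

```text
clock: 5.78
tcp_pos: [0.5985, 0.0166, 0.2332]
eef_rot: [[0.988, 0.153, -0.001], [0.153, -0.988, 0.001], [-0.001, -0.001, -1.0]]
wrist_force: [0.0, 0.3, -0.7]
width: 0.0452
```

```bash
python3 - <<'E'
from h import *
np.set_printoptions(precision=4,suppress=True)
c=snap("wrist","w6"); s=get_state(); print(s["tcp_pos"],s["eef_rot"],s["width"],s["wrist_force"])
t=c.d["pixels"]
print(c.proj([.6069,.0044,.07]))
cv2.imwrite("pics/w6c.png",cv2.resize(t[190:310,270:400],None,fx=5,fy=5,interpolation=cv2.INTER_NEAREST))
E
```

```text
[0.5985 0.0171 0.2335] [[ 0.9881  0.1535 -0.001 ]
 [ 0.1535 -0.9881  0.0005]
 [-0.0009 -0.0007 -1.    ]] 0.045188017318176614 [ 0.0093 -0.321  -0.9743]
[345.9441 215.8972]
```

View pics/w6.png

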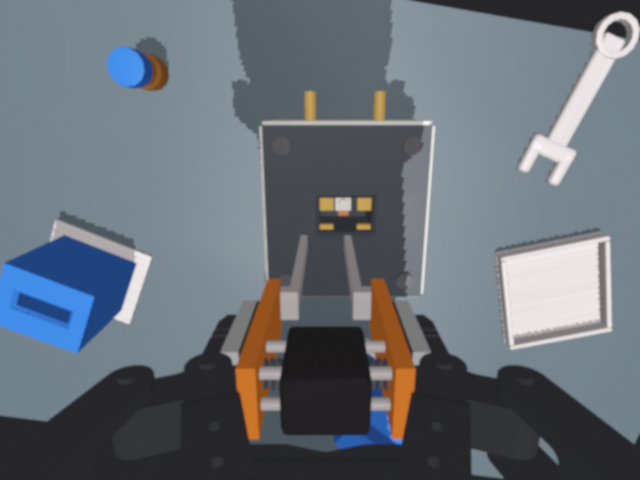

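View pics/w6c.png

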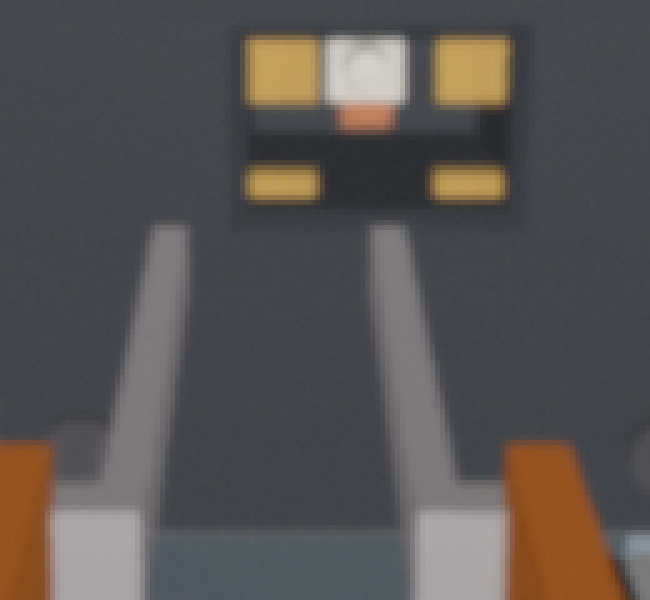

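Emit:
step_arm(plan=[{"xyz":[0.0065,-0.0165,-0.0215],"twist":[0,0,0],"fingers":0.473},{"xyz":[0.0065,-0.0165,-0.0215],"twist":[0,0,0],"fingers":0.473},{"xyz":[0.0065,-0.0165,-0.0215],"twist":[0,0,0],"fingers":0.473},{"xyz":[0.0065,-0.0165,-0.0215],"twist":[0,0,0],"fingers":0.473},{"xyz":[0.0065,-0.0165,-0.0215],"twist":[0,0,0],"fingers":0.473}])

```text
clock: 6.25
tcp_pos: [0.6042, 0.0038, 0.2175]
eef_rot: [[0.988, 0.153, 0.001], [0.153, -0.988, 0.0], [0.001, -0.0, -1.0]]
wrist_force: [-0.4, 0.6, -0.8]
width: 0.0454
```

```bash
python3 - <<'E'
from h import *
np.set_printoptions(precision=4,suppress=True)
c=snap("wrist","w7"); s=get_state(); print(s["tcp_pos"],s["eef_rot"],s["width"],s["wrist_force"])
t=c.d["pixels"]
cv2.imwrite("pics/w7c.png",cv2.resize(t[190:310,270:400],None,fx=6,fy=5,interpolation=cv2.INTER_NEAREST))
E
```

```text
[0.6042 0.0036 0.2175] [[ 0.9882  0.1532  0.0008]
 [ 0.1532 -0.9882  0.0002]
 [ 0.0008 -0.0001 -1.    ]] 0.045555903926112 [-0.2429 -0.1885 -1.0094]
```

View pics/w7c.png

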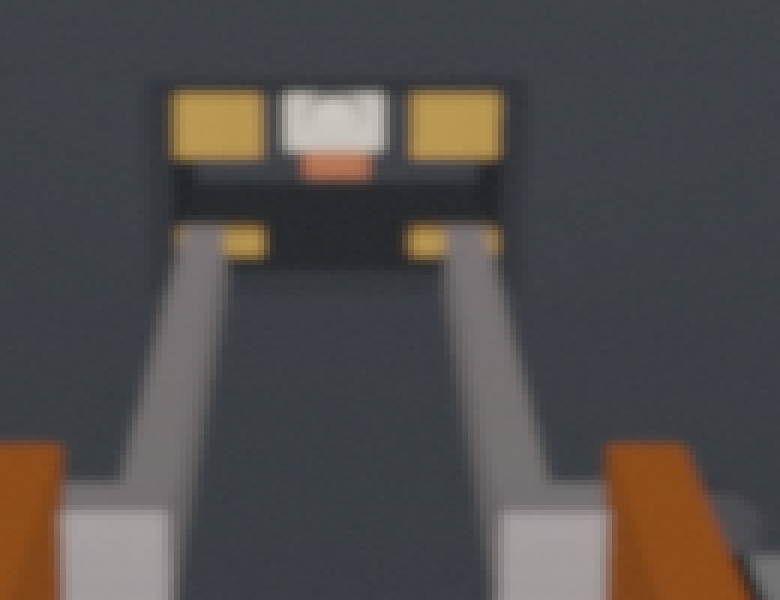

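```bash
python3 - <<'E'
from h import *
np.set_printoptions(precision=4,suppress=True)
c=load("pics/w7.npz"); s=get_state(); R=s["eef_rot"]; p=s["tcp_pos"]
X=lambda u,v,z:R.T@(c.plane(270+u/6,190+v/5,z)-p)
print("slot edge",X(215,161,.06),X(455,161,.06),"lower edge",X(240,225,.06),X(240,225,.056))
print("wall y",X(170,125,.06),X(505,125,.06), X(152,80,.07),X(525,80,.07),X(160,265,.07),X(515,265,.07))
print("brass top", X(215,90,.06),"bottom",X(240,260,.06))
print("tips",X(180,226,.0915),X(222,226,.0915),X(446,226,.0915),X(490,226,.0915))
print("foot",X(336,150,.0245),X(280,120,.0245),X(388,120,.0245))
E
```

```text
slot edge [ 0.0036 -0.014   0.1575] [0.0036 0.013  0.1575] lower edge [-0.0053 -0.0113  0.1575] [-0.0065 -0.0114  0.1615]
wall y [ 0.0086 -0.0189  0.1575] [0.0086 0.0185 0.1575] [ 0.0169 -0.0201  0.1475] [0.0169 0.0198 0.1475] [-0.0079 -0.0197  0.1475] [-0.0079  0.0192  0.1475]
brass top [ 0.0134 -0.0138  0.1575] bottom [-0.0103 -0.0113  0.1575]
tips [ 0.0035 -0.0161  0.126 ] [ 0.0035 -0.0119  0.126 ] [0.0035 0.0106 0.126 ] [0.0035 0.015  0.126 ]
foot [-0.0036 -0.0003  0.193 ] [ 0.0011 -0.0074  0.193 ] [0.0011 0.0062 0.193 ]
```

Emit:
step_arm(plan=[{"xyz":[-0.0012,0,0],"twist":[0,0,0],"fingers":0.473},{"xyz":[-0.0012,0,-0.015],"twist":[0,0,0],"fingers":0.473},{"xyz":[-0.0012,0,-0.025],"twist":[0,0,0],"fingers":0.473},{"xyz":[-0.0012,0,-0.0325],"twist":[0,0,0],"fingers":0.473},{"xyz":[-0.0012,0,-0.0325],"twist":[0,0,0],"fingers":0.473}])

```text
clock: 6.72
tcp_pos: [0.6023, 0.0026, 0.1887]
eef_rot: [[0.988, 0.152, -0.003], [0.152, -0.988, -0.0], [-0.003, -0.0, -1.0]]
wrist_force: [-0.5, -0.9, -0.6]
width: 0.0454
```

```bash
python3 - <<'E'
from h import *
np.set_printoptions(precision=4,suppress=True)
c=snap("wrist","w8"); s=get_state(); print(s["tcp_pos"],s["eef_rot"],s["width"],s["wrist_force"])
t=c.d["pixels"]
cv2.imwrite("pics/w8c.png",cv2.resize(t[190:310,270:400],None,fx=6,fy=5,interpolation=cv2.INTER_NEAREST))
E
```

```text
[0.6026 0.0026 0.1896] [[ 0.9884  0.1522 -0.002 ]
 [ 0.1522 -0.9884  0.    ]
 [-0.002  -0.0003 -1.    ]] 0.045339300543928214 [ 0.5027  0.8676 -1.0641]
```

View pics/w8c.png

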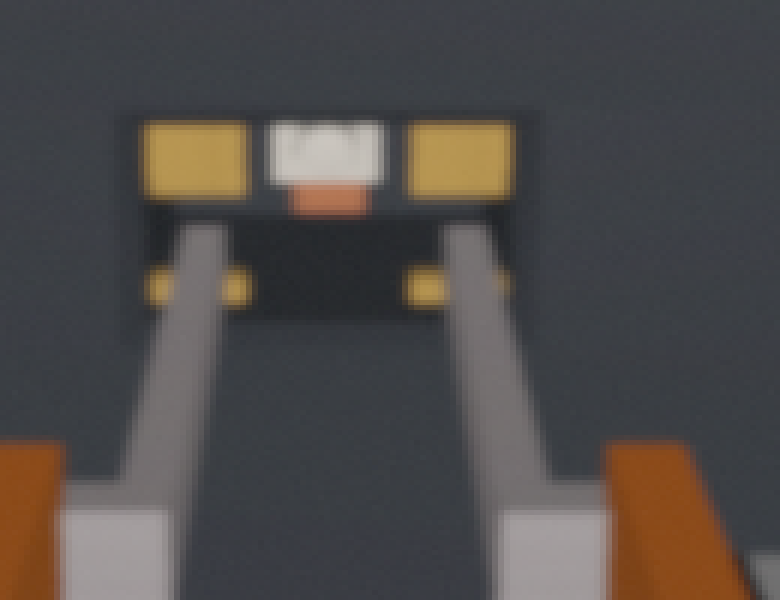

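```bash
cat > m.py <<'E'
from h import *
np.set_printoptions(precision=4,suppress=True)
import sys
def rep(name,Vt,Ve,Ul,Uh,Wl,Wh):
    c=load(f"pics/{name}.npz"); s=get_state(); R=s["eef_rot"]; p=s["tcp_pos"]
    X=lambda u,v,z:R.T@(c.plane(270+u/6,190+v/5,z)-p)
    tz=p[2]-.126
    e=X(215,Ve,.06)[0]; t=X(215,Vt,tz)[0]
    print("edge x",e,"tip front",t,"clear (want ~1.25)",e-t,"| y: tips",(X(Ul,Vt,tz)[1]+X(Uh,Vt,tz)[1])/2,"pocket",(X(Wl,Ve-30,.06)[1]+X(Wh,Ve-30,.06)[1])/2)
E
python3 -c "
from m import *
rep('w8',225,199,178,490,142,515)"
```

```text
edge x 0.005738168823442583 tip front 0.00347986284601978 clear (want ~1.25) 0.0022583059774228032 | y: tips -0.00048242112686036186 pocket -0.0010317811283610083
```

```bash
python3 -c "
from m import *
s=get_state(); print(s['tcp_pos'],s['eef_rot'][:,2],s['qd'])
c=load('pics/w8.npz');R=s['eef_rot'];p=s['tcp_pos']
X=lambda u,v,z:R.T@(c.plane(270+u/6,190+v/5,z)-p)
for z in(.06,.056): print(X(430,199,.06),X(430,267,z))
print(X(200,122,.06),X(200,308,.06),X(200,112,.07),X(200,325,.07))
t=c.d['pixels']; print(t[225:262,346].astype(int).tolist())
"
```

```text
[0.6026 0.0026 0.1896] [-0.002  0.    -1.   ] [ 0.0011 -0.0144 -0.0023 -0.018  -0.0013  0.0127  0.0019]
[0.0057 0.0092 0.1296] [-0.0029  0.0093  0.1296]
[0.0057 0.0092 0.1296] [-0.0041  0.0095  0.1336]
[ 0.0153 -0.0139  0.1296] [-0.0082 -0.0142  0.1296] [ 0.0188 -0.0133  0.1195] [-0.007  -0.0137  0.1196]
[[81, 149, 182], [81, 149, 182], [81, 145, 177], [78, 131, 159], [74, 104, 125], [69, 77, 83], [66, 62, 61], [62, 56, 54], [57, 53, 51], [71, 69, 70], [96, 94, 98], [110, 109, 114], [114, 113, 118], [114, 113, 118], [114, 114, 118], [113, 113, 117], [113, 112, 116], [113, 112, 117], [112, 111, 116], [111, 110, 116], [111, 110, 116], [111, 111, 116], [110, 110, 115], [109, 108, 114], [108, 108, 113], [106, 107, 112], [104, 105, 110], [104, 103, 109], [104, 103, 109], [102, 101, 106], [100, 99, 104], [99, 97, 102], [98, 96, 100], [96, 95, 98], [97, 95, 99], [94, 93, 96], [93, 91, 94]]
```

Emit:
step_arm(plan=[{"xyz":[0.0015,0.0009,0],"twist":[0,0,0],"fingers":0.473},{"xyz":[0.0015,0.0009,0],"twist":[0,0,0],"fingers":0.473},{"xyz":[0.0015,0.0009,0],"twist":[0,0,0],"fingers":0.473},{"xyz":[0.0015,0.0009,0],"twist":[0,0,0],"fingers":0.473}])

```text
clock: 7.1
tcp_pos: [0.6046, 0.0035, 0.1911]
eef_rot: [[0.988, 0.152, 0.0], [0.152, -0.988, 0.0], [0.0, -0.0, -1.0]]
wrist_force: [-0.3, -0.1, -1.3]
width: 0.0453
```

```bash
python3 - <<'E'
from h import *
np.set_printoptions(precision=4,suppress=True)
c=snap("wrist","w9"); s=get_state(); print(s["tcp_pos"],s["eef_rot"],s["width"],s["wrist_force"])
t=c.d["pixels"]
cv2.imwrite("pics/w9c.png",cv2.resize(t[190:310,270:400],None,fx=6,fy=5,interpolation=cv2.INTER_NEAREST))
E
```

```text
[0.6045 0.0034 0.191 ] [[ 0.9884  0.1521  0.0004]
 [ 0.1521 -0.9884  0.0001]
 [ 0.0004 -0.     -1.    ]] 0.045163248997230745 [ 0.4841 -1.0211 -1.2564]
```

View pics/w9c.png

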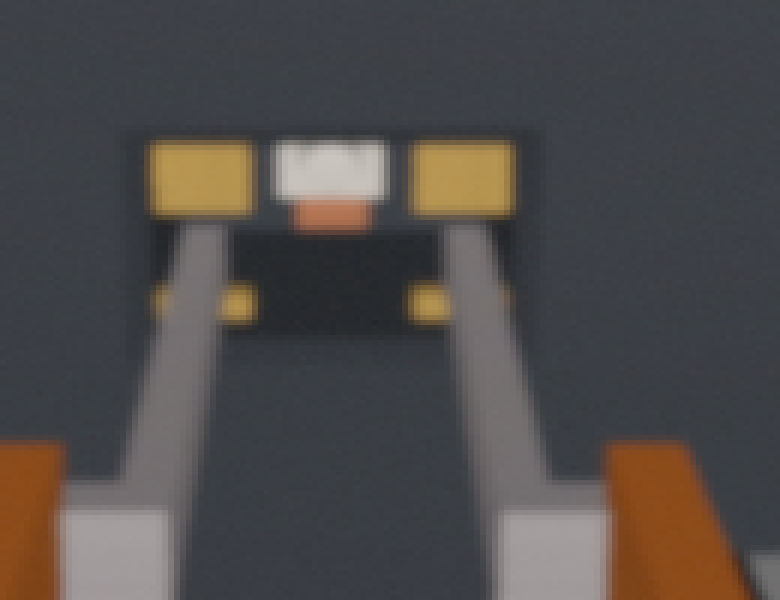

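```bash
python3 -c "
from m import *
rep('w9',223,216,178,490,149,515)
s=get_state()
c=load('pics/w9.npz');R=s['eef_rot'];p=s['tcp_pos']
X=lambda u,v,z:R.T@(c.plane(270+u/6,190+v/5,z)-p)
print(X(430,216,.06),X(430,284,.056))
"
```

```text
edge x 0.0034584321805599914 tip front 0.003995534813507268 clear (want ~1.25) -0.0005371026329472764 | y: tips -0.00042523503292202745 pocket -0.0006210730124380972
[0.0035 0.0094 0.131 ] [-0.0066  0.0097  0.135 ]
```

Emit:
step_arm(plan=[{"xyz":[-0.0013,-0.0002,0],"twist":[0,0,0],"fingers":0.473},{"xyz":[-0.0013,-0.0002,0],"twist":[0,0,0],"fingers":0.473},{"xyz":[-0.0013,-0.0002,0],"twist":[0,0,0],"fingers":0.473},{"xyz":[-0.0013,-0.0002,0],"twist":[0,0,0],"fingers":0.473},{"xyz":[-0.0013,-0.0002,0],"twist":[0,0,0],"fingers":0.473}])

```text
clock: 7.57
tcp_pos: [0.6034, 0.0033, 0.1908]
eef_rot: [[0.988, 0.152, 0.0], [0.152, -0.988, 0.0], [0.0, -0.0, -1.0]]
wrist_force: [0.9, 1.0, -0.7]
width: 0.0451
```

```bash
python3 - <<'E'
from h import *
np.set_printoptions(precision=4,suppress=True)
c=snap("wrist","w10"); s=get_state(); print(s["tcp_pos"],s["eef_rot"],s["width"],s["wrist_force"])
t=c.d["pixels"]
cv2.imwrite("pics/w10c.png",cv2.resize(t[190:310,270:400],None,fx=6,fy=5,interpolation=cv2.INTER_NEAREST))
E
```

```text
[0.6034 0.0033 0.1908] [[ 0.9884  0.1522  0.0001]
 [ 0.1522 -0.9884  0.0001]
 [ 0.0001 -0.     -1.    ]] 0.045125547517050564 [ 0.1165 -0.2221 -1.5558]
```

View pics/w10c.png

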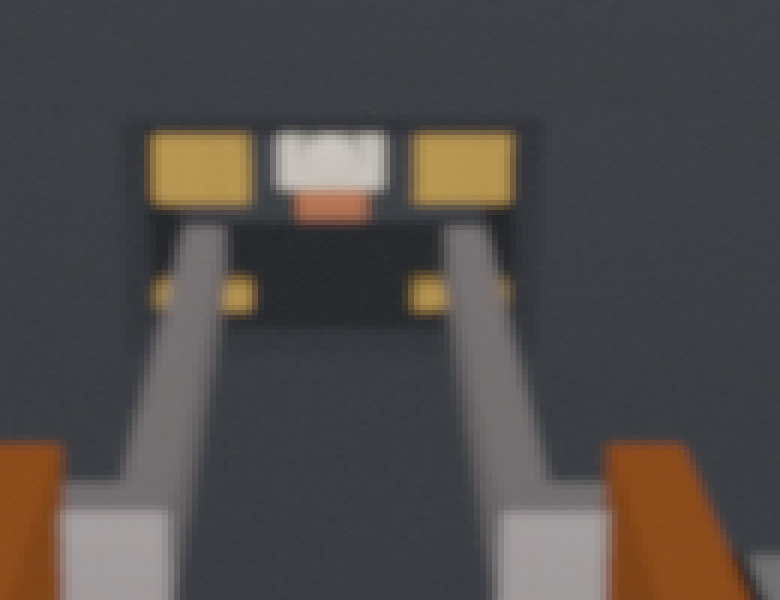

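```bash
python3 -c "
from m import *
rep('w10',224,207,178,490,149,516)
s=get_state()
c=load('pics/w10.npz');R=s['eef_rot'];p=s['tcp_pos']
X=lambda u,v,z:R.T@(c.plane(270+u/6,190+v/5,z)-p)
print(X(430,207,.06),X(430,275,.056))
"
```

```text
edge x 0.004595129122252349 tip front 0.0038013413889987826 clear (want ~1.25) 0.0007937877332535662 | y: tips -0.00041595834827432964 pocket -0.0005608676887816216
[0.0046 0.0094 0.1308] [-0.0054  0.0097  0.1348]
```

Emit:
step_arm(plan=[{"xyz":[0,0,-0.002],"twist":[0,0,0],"fingers":0.473},{"xyz":[0,0,-0.004],"twist":[0,0,0],"fingers":0.473},{"xyz":[0,0,-0.0055],"twist":[0,0,0],"fingers":0.473},{"xyz":[0,0,-0.0055],"twist":[0,0,0],"fingers":0.473}])

```text
clock: 7.95
tcp_pos: [0.6032, 0.0033, 0.186]
eef_rot: [[0.988, 0.152, -0.001], [0.152, -0.988, 0.0], [-0.0, -0.0, -1.0]]
wrist_force: [-0.5, 0.3, -1.0]
width: 0.0451
```

Emit:
step_arm(plan=[{"xyz":[0,0,-0.001],"twist":[0,0,0],"fingers":0.473},{"xyz":[0,0,-0.002],"twist":[0,0,0],"fingers":0.473},{"xyz":[0,0,-0.002],"twist":[0,0,0],"fingers":0.473}])

```text
clock: 8.2
tcp_pos: [0.6033, 0.0033, 0.1846]
eef_rot: [[0.988, 0.152, -0.0], [0.152, -0.988, 0.0], [-0.0, -0.0, -1.0]]
wrist_force: [-0.6, -0.3, -1.3]
width: 0.0455
```

Emit:
step_arm(plan=[{"xyz":[0,0,-0.001],"twist":[0,0,0],"fingers":0.473},{"xyz":[0,0,-0.002],"twist":[0,0,0],"fingers":0.473},{"xyz":[0,0,-0.002],"twist":[0,0,0],"fingers":0.473}])

```text
clock: 8.45
tcp_pos: [0.6033, 0.0033, 0.183]
eef_rot: [[0.988, 0.152, -0.0], [0.152, -0.988, 0.0], [-0.0, -0.0, -1.0]]
wrist_force: [-0.4, -0.5, -1.4]
width: 0.0451
```

Emit:
step_arm(plan=[{"xyz":[0,0,-0.001],"twist":[0,0,0],"fingers":0.473},{"xyz":[0,0,-0.002],"twist":[0,0,0],"fingers":0.473},{"xyz":[0,0,-0.003],"twist":[0,0,0],"fingers":0.473},{"xyz":[0,0,-0.003],"twist":[0,0,0],"fingers":0.473}])

```text
clock: 8.78
tcp_pos: [0.6033, 0.0033, 0.1806]
eef_rot: [[0.988, 0.152, -0.0], [0.152, -0.988, 0.0], [-0.0, -0.0, -1.0]]
wrist_force: [-1.0, 0.5, -0.4]
width: 0.0449
```

Emit:
step_arm(plan=[{"xyz":[0,0,-0.002],"twist":[0,0,0],"fingers":0.473},{"xyz":[0,0,-0.004],"twist":[0,0,0],"fingers":0.473},{"xyz":[0,0,-0.006],"twist":[0,0,0],"fingers":0.473},{"xyz":[0,0,-0.006],"twist":[0,0,0],"fingers":0.473}])

```text
clock: 9.12
tcp_pos: [0.6032, 0.0032, 0.1756]
eef_rot: [[0.988, 0.152, -0.0], [0.152, -0.988, 0.0], [-0.0, -0.0, -1.0]]
wrist_force: [-0.2, -0.5, -1.1]
width: 0.0449
```

Emit:
step_arm(plan=[{"xyz":[0,0,-0.005],"twist":[0,0,0],"fingers":0.473},{"xyz":[0,0,-0.01],"twist":[0,0,0],"fingers":0.473},{"xyz":[0,0,-0.015],"twist":[0,0,0],"fingers":0.473},{"xyz":[0,0,-0.015],"twist":[0,0,0],"fingers":0.473}])

```text
clock: 9.45
tcp_pos: [0.6029, 0.0032, 0.1629]
eef_rot: [[0.988, 0.152, -0.001], [0.152, -0.988, 0.0], [-0.001, -0.0, -1.0]]
wrist_force: [-0.8, -0.2, -1.4]
width: 0.0452
```

Emit:
step_arm(plan=[{"xyz":[0,0,-0.005],"twist":[0,0,0],"fingers":0.473},{"xyz":[0,0,-0.01],"twist":[0,0,0],"fingers":0.473},{"xyz":[0,0,-0.012],"twist":[0,0,0],"fingers":0.473},{"xyz":[0,0,-0.012],"twist":[0,0,0],"fingers":0.473}])

```text
clock: 9.78
tcp_pos: [0.6031, 0.0032, 0.1538]
eef_rot: [[0.988, 0.152, -0.001], [0.152, -0.988, 0.0], [-0.001, -0.0, -1.0]]
wrist_force: [0.4, -0.8, -1.0]
width: 0.0451
```

```bash
python3 - <<'E'
from h import *
np.set_printoptions(precision=4,suppress=True)
c=snap("wrist","w11"); s=get_state(); print(s["tcp_pos"],s["eef_rot"][:,2],s["width"],s["wrist_force"])
t=c.d["pixels"]
cv2.imwrite("pics/w11c.png",cv2.resize(t[190:310,270:400],None,fx=6,fy=5,interpolation=cv2.INTER_NEAREST))
E
```

```text
[0.6033 0.0033 0.1542] [-0.0003  0.0001 -1.    ] 0.045555097858260736 [ 0.428  -0.0065 -0.5685]
```

View pics/w11c.png

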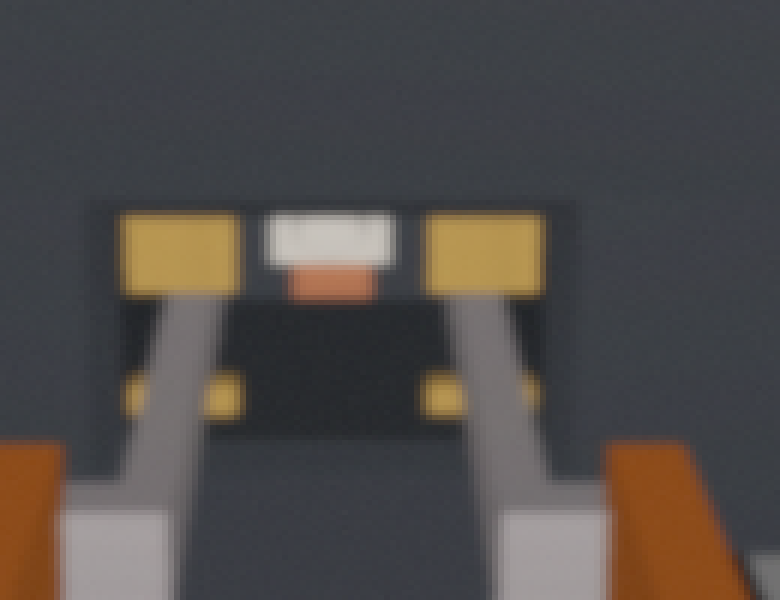

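Emit:
step_arm(plan=[{"xyz":[0,0,-0.003],"twist":[0,0,0],"fingers":0.473},{"xyz":[0,0,-0.006],"twist":[0,0,0],"fingers":0.473},{"xyz":[0,0,-0.006],"twist":[0,0,0],"fingers":0.473},{"xyz":[0,0,-0.006],"twist":[0,0,0],"fingers":0.473}])

```text
clock: 10.17
tcp_pos: [0.6033, 0.0033, 0.1495]
eef_rot: [[0.988, 0.152, -0.0], [0.152, -0.988, 0.0], [-0.0, -0.0, -1.0]]
wrist_force: [0.3, 0.0, -1.0]
width: 0.0454
```

Emit:
step_arm(plan=[{"xyz":[0,0,-0.001],"twist":[0,0,0],"fingers":0.473},{"xyz":[0,0,-0.001],"twist":[0,0,0],"fingers":0.473},{"xyz":[0,0,-0.002],"twist":[0,0,0],"fingers":0.473},{"xyz":[0,0,-0.002],"twist":[0,0,0],"fingers":0.473}])

```text
clock: 10.5
tcp_pos: [0.6033, 0.0033, 0.1479]
eef_rot: [[0.988, 0.152, -0.0], [0.152, -0.988, 0.0], [-0.0, -0.0, -1.0]]
wrist_force: [-0.3, 0.7, -1.9]
width: 0.0452
```

Emit:
step_arm(plan=[{"xyz":[0,0,-0.001],"twist":[0,0,0],"fingers":0.473},{"xyz":[0,0,-0.001],"twist":[0,0,0],"fingers":0.473},{"xyz":[0,0,-0.001],"twist":[0,0,0],"fingers":0.473}])

```text
clock: 10.75
tcp_pos: [0.6033, 0.0033, 0.1471]
eef_rot: [[0.988, 0.152, -0.0], [0.152, -0.988, 0.0], [-0.0, -0.0, -1.0]]
wrist_force: [0.4, -0.4, -1.7]
width: 0.0447
```

Emit:
step_arm(plan=[{"xyz":[0,0,-0.001],"twist":[0,0,0],"fingers":0.473},{"xyz":[0,0,-0.001],"twist":[0,0,0],"fingers":0.473},{"xyz":[0,0,-0.001],"twist":[0,0,0],"fingers":0.473}])

```text
clock: 11.0
tcp_pos: [0.6033, 0.0033, 0.1463]
eef_rot: [[0.988, 0.152, -0.0], [0.152, -0.988, 0.0], [-0.0, -0.0, -1.0]]
wrist_force: [-0.0, 0.4, -1.7]
width: 0.0453
```

Emit:
step_arm(plan=[{"xyz":[0,0,-0.0006],"twist":[0,0,0],"fingers":0.473},{"xyz":[0,0,-0.0006],"twist":[0,0,0],"fingers":0.473},{"xyz":[0,0,-0.0006],"twist":[0,0,0],"fingers":0.473}])

```text
clock: 11.25
tcp_pos: [0.6036, 0.0033, 0.1462]
eef_rot: [[0.988, 0.152, 0.0], [0.152, -0.988, 0.0], [0.0, 0.0, -1.0]]
wrist_force: [0.6, -0.6, 4.3]
width: 0.0455
```

Emit:
step_arm(plan=[{"xyz":[0,0,-0.0006],"twist":[0,0,0],"fingers":0.473},{"xyz":[0,0,-0.0006],"twist":[0,0,0],"fingers":0.473},{"xyz":[0,0,-0.0006],"twist":[0,0,0],"fingers":0.473}])

```text
clock: 11.5
tcp_pos: [0.6039, 0.0033, 0.1461]
eef_rot: [[0.988, 0.152, 0.001], [0.152, -0.988, 0.0], [0.001, 0.0, -1.0]]
wrist_force: [-0.3, -0.8, 7.6]
width: 0.0451
```

Emit:
step_arm(plan=[{"xyz":[0,0,0.0025],"twist":[0,0,0],"fingers":0.473},{"xyz":[0,0,0.0025],"twist":[0,0,0],"fingers":0.473},{"xyz":[0,0,0.0025],"twist":[0,0,0],"fingers":0.473}])

```text
clock: 11.75
tcp_pos: [0.6033, 0.0033, 0.1474]
eef_rot: [[0.988, 0.152, -0.0], [0.152, -0.988, 0.0], [-0.0, -0.0, -1.0]]
wrist_force: [-0.5, -0.4, -1.6]
width: 0.0453
```

Emit:
step_arm(plan=[{"xyz":[0,0,0],"twist":[0,0,0],"fingers":0.49},{"xyz":[0,0,0],"twist":[0,0,0],"fingers":0.505},{"xyz":[0,0,0],"twist":[0,0,0],"fingers":0.505}])

```text
clock: 12.0
tcp_pos: [0.6033, 0.0033, 0.1473]
eef_rot: [[0.988, 0.152, -0.0], [0.152, -0.988, 0.0], [-0.0, -0.0, -1.0]]
wrist_force: [-0.3, -0.1, -0.7]
width: 0.0428
```

Emit:
step_arm(plan=[{"xyz":[0,0,0],"twist":[0,0,0],"fingers":0.52},{"xyz":[0,0,0],"twist":[0,0,0],"fingers":0.535},{"xyz":[0,0,0],"twist":[0,0,0],"fingers":0.535}])

```text
clock: 12.25
tcp_pos: [0.6033, 0.0033, 0.1474]
eef_rot: [[0.988, 0.152, -0.0], [0.152, -0.988, 0.0], [-0.0, -0.0, -1.0]]
wrist_force: [0.0, -0.1, -0.9]
width: 0.0398
```

Emit:
step_arm(plan=[{"xyz":[0,0,0],"twist":[0,0,0],"fingers":0.55},{"xyz":[0,0,0],"twist":[0,0,0],"fingers":0.56},{"xyz":[0,0,0],"twist":[0,0,0],"fingers":0.56}])

```text
clock: 12.5
tcp_pos: [0.6034, 0.0033, 0.1474]
eef_rot: [[0.988, 0.152, -0.0], [0.152, -0.988, 0.0], [-0.0, -0.0, -1.0]]
wrist_force: [0.8, 0.4, -1.1]
width: 0.0377
```

Emit:
step_arm(plan=[{"xyz":[0,0,0],"twist":[0,0,0],"fingers":0.575},{"xyz":[0,0,0],"twist":[0,0,0],"fingers":0.585},{"xyz":[0,0,0],"twist":[0,0,0],"fingers":0.6},{"xyz":[0,0,0],"twist":[0,0,0],"fingers":0.6}], grip_force=38)

```text
clock: 12.83
tcp_pos: [0.6034, 0.0036, 0.1475]
eef_rot: [[0.988, 0.152, 0.0], [0.152, -0.988, 0.0], [0.0, -0.0, -1.0]]
wrist_force: [-0.5, 2.1, 0.7]
width: 0.0348
```

```bash
python3 - <<'E'
from h import *
np.set_printoptions(precision=4,suppress=True)
c=snap("wrist","w12"); s=get_state(); print(s["tcp_pos"],s["eef_rot"][:,2],s["width"],s["wrist_force"])
t=c.d["pixels"]
cv2.imwrite("pics/w12c.png",cv2.resize(t[190:340,250:400],None,fx=5,fy=4,interpolation=cv2.INTER_NEAREST))
E
```

```text
[0.6034 0.0035 0.1475] [ 0.0001  0.0003 -1.    ] 0.034352286321360316 [-0.475   1.732   2.1376]
```

View pics/w12c.png

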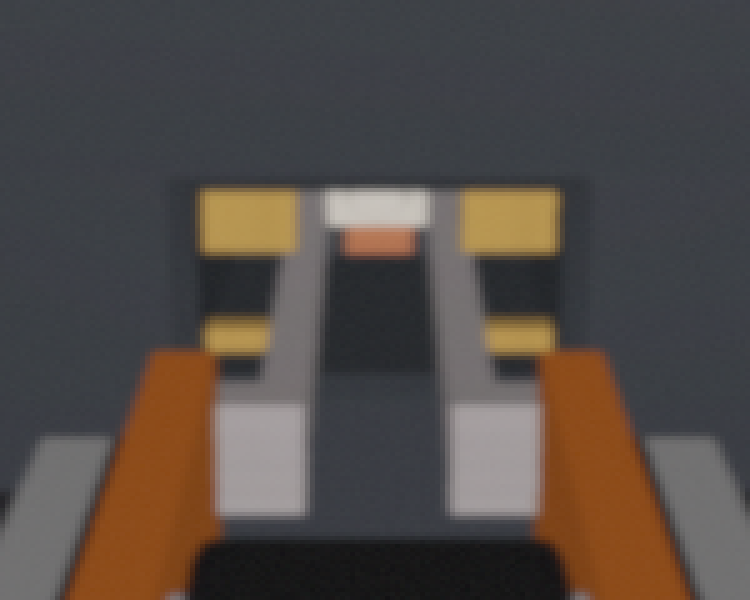

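Emit:
step_arm(plan=[{"xyz":[0,0,0],"twist":[0,0,0],"fingers":0.62},{"xyz":[0,0,0],"twist":[0,0,0],"fingers":0.64},{"xyz":[0,0,0],"twist":[0,0,0],"fingers":0.64}])

```text
clock: 13.13
tcp_pos: [0.6036, 0.0035, 0.1479]
eef_rot: [[0.988, 0.152, 0.001], [0.152, -0.988, 0.0], [0.001, -0.0, -1.0]]
wrist_force: [-2.1, 2.2, 5.9]
width: 0.0321
```

Emit:
step_arm(plan=[{"xyz":[0,0,0.001],"twist":[0,0,0],"fingers":0.64},{"xyz":[0,0,0.002],"twist":[0,0,0],"fingers":0.64},{"xyz":[0,0,0.003],"twist":[0,0,0],"fingers":0.64},{"xyz":[0,0,0.003],"twist":[0,0,0],"fingers":0.64}])

```text
clock: 13.47
tcp_pos: [0.6033, 0.0031, 0.1498]
eef_rot: [[0.988, 0.152, -0.0], [0.152, -0.988, -0.0], [-0.0, 0.0, -1.0]]
wrist_force: [0.1, 0.6, -2.0]
width: 0.0322
```

```bash
python3 - <<'E'
from h import *
np.set_printoptions(precision=4,suppress=True)
c=snap("wrist","w13"); s=get_state(); print(s["tcp_pos"],s["eef_rot"][:,2],s["width"],s["wrist_force"])
t=c.d["pixels"]
cv2.imwrite("pics/w13c.png",cv2.resize(t[190:340,250:400],None,fx=5,fy=4,interpolation=cv2.INTER_NEAREST))
E
```

```text
[0.6033 0.0032 0.1497] [-0.0001 -0.     -1.    ] 0.03210508057539584 [-0.2783  0.2853 -2.2293]
```

View pics/w13c.png

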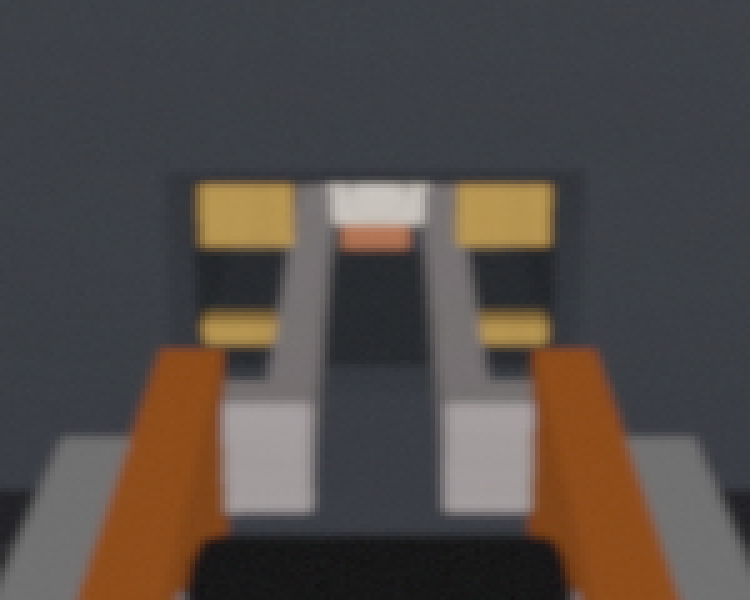

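Emit:
step_arm(plan=[{"xyz":[0,0,0.001],"twist":[0,0,0],"fingers":0.64},{"xyz":[0,0,0.002],"twist":[0,0,0],"fingers":0.64},{"xyz":[0,0,0.003],"twist":[0,0,0],"fingers":0.64},{"xyz":[0,0,0.004],"twist":[0,0,0],"fingers":0.64}])

```text
clock: 13.85
tcp_pos: [0.6035, 0.0032, 0.1532]
eef_rot: [[0.988, 0.152, 0.0], [0.152, -0.988, -0.0], [0.0, 0.0, -1.0]]
wrist_force: [0.8, -0.2, -1.1]
width: 0.0322
```

```bash
python3 - <<'E'
from h import *
np.set_printoptions(precision=4,suppress=True)
c=snap("wrist","w14"); s=get_state(); print(s["tcp_pos"],s["eef_rot"][:,2],s["width"],s["wrist_force"])
t=c.d["pixels"]
cv2.imwrite("pics/w14c.png",cv2.resize(t[190:340,250:400],None,fx=5,fy=4,interpolation=cv2.INTER_NEAREST))
E
```

```text
[0.6036 0.0032 0.1534] [ 0.0006 -0.0001 -1.    ] 0.03173041471753867 [-0.5741 -0.4068 -1.4868]
```

View pics/w14c.png

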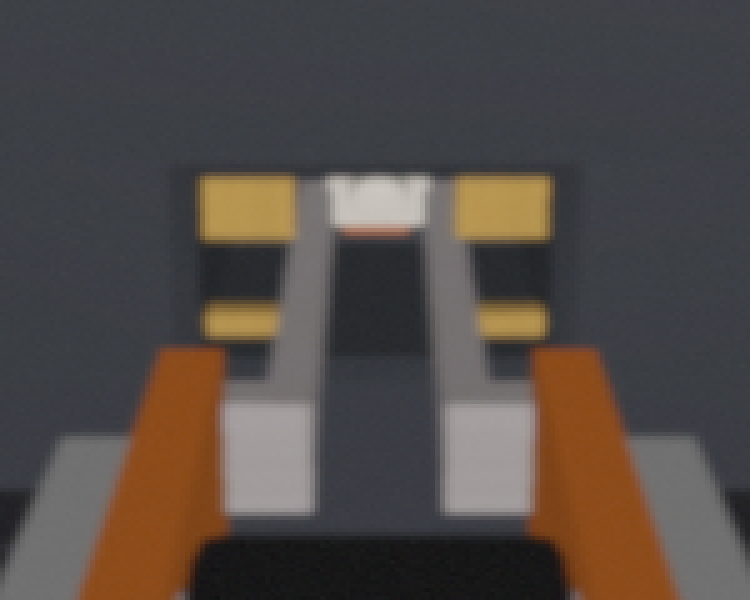

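Emit:
step_arm(plan=[{"xyz":[0,0,0.005],"twist":[0,0,0],"fingers":0.64},{"xyz":[0,0,0.01],"twist":[0,0,0],"fingers":0.64},{"xyz":[0,0,0.015],"twist":[0,0,0],"fingers":0.64},{"xyz":[0,0,0.02],"twist":[0,0,0],"fingers":0.64},{"xyz":[0,0,0.02],"twist":[0,0,0],"fingers":0.64}])

```text
clock: 14.32
tcp_pos: [0.6039, 0.0033, 0.1702]
eef_rot: [[0.988, 0.152, 0.002], [0.152, -0.988, 0.0], [0.002, 0.0, -1.0]]
wrist_force: [1.0, 0.3, -0.6]
width: 0.032
```

Emit:
step_arm(plan=[{"xyz":[0,0,0.005],"twist":[0,0,0],"fingers":0.64},{"xyz":[0,0,0.01],"twist":[0,0,0],"fingers":0.64},{"xyz":[0,0,0.015],"twist":[0,0,0],"fingers":0.64},{"xyz":[0,0,0.02],"twist":[0,0,0],"fingers":0.64},{"xyz":[0,0,0.025],"twist":[0,0,0],"fingers":0.64}])

```text
clock: 14.73
tcp_pos: [0.6034, 0.0033, 0.1895]
eef_rot: [[0.988, 0.152, 0.0], [0.152, -0.988, 0.0], [0.0, -0.0, -1.0]]
wrist_force: [-0.5, -0.0, -1.1]
width: 0.0317
```

Emit:
step_arm(plan=[{"xyz":[0,0,0.01],"twist":[0,0,0],"fingers":0.64},{"xyz":[0,0,0.02],"twist":[0,0,0],"fingers":0.64},{"xyz":[0,0,0.03],"twist":[0,0,0],"fingers":0.64},{"xyz":[0,0,0.04],"twist":[0,0,0],"fingers":0.64},{"xyz":[0,0,0.06],"twist":[0,0,0],"fingers":0.64}])

```text
clock: 15.15
tcp_pos: [0.6028, 0.0032, 0.2369]
eef_rot: [[0.988, 0.152, -0.002], [0.152, -0.988, -0.0], [-0.002, -0.0, -1.0]]
wrist_force: [0.1, -0.3, -1.8]
width: 0.0319
```

```bash
python3 - <<'E'
from h import *
np.set_printoptions(precision=4,suppress=True)
c=snap("wrist","w15"); s=get_state(); print(s["tcp_pos"],s["eef_rot"][:,2],s["width"],s["wrist_force"])
t=c.d["pixels"]
cv2.imwrite("pics/w15c.png",t)
E
```

```text
[0.6043 0.0034 0.2408] [ 0.0028  0.0002 -1.    ] 0.03176228048887705 [1.2772 0.1707 2.9214]
```

View pics/w15c.png

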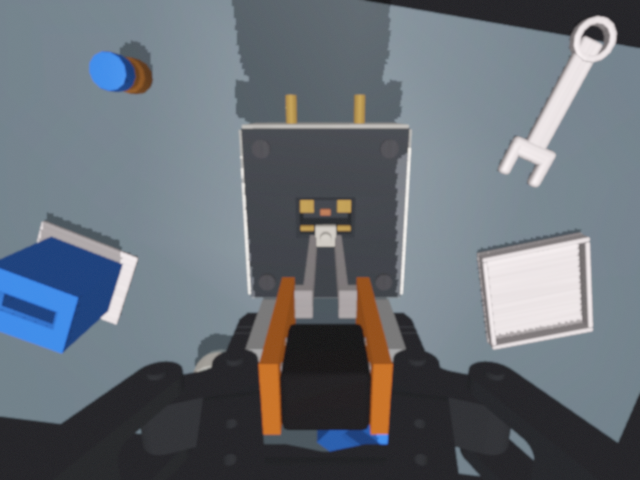

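```bash
python3 - <<'E'
from h import *
np.set_printoptions(precision=4,suppress=True)
c=load("pics/w1.npz")
P=np.array([c.plane(*p,.016) for p in [(497,232),(608,211),(621,322),(512,338)]])
print(P,P.mean(0),[np.linalg.norm(P[i]-P[i-1]) for i in range(4)])
t=load("pics/top0.npz"); print(t.plane(382.5,277,.012))
s=get_state(); print(s["tcp_pos"],s["eef_rot"][:,2])
E
```

```text
[[ 0.5845 -0.1294  0.016 ]
 [ 0.6136 -0.2087  0.016 ]
 [ 0.5251 -0.2518  0.016 ]
 [ 0.4969 -0.1666  0.016 ]] [ 0.555  -0.1891  0.016 ] [np.float64(0.09523578076732095), np.float64(0.08451151045401226), np.float64(0.09845220293272564), np.float64(0.08968079167037916)]
[ 0.5532 -0.1909  0.012 ]
[0.6043 0.0034 0.2408] [ 0.0028  0.0002 -1.    ]
```

Emit:
step_arm(plan=[{"xyz":[-0.01,-0.035,0],"twist":[0,0,0],"fingers":0.64},{"xyz":[-0.02,-0.075,0],"twist":[0,0,0],"fingers":0.64},{"xyz":[-0.033,-0.12,0],"twist":[0,0,0],"fingers":0.64},{"xyz":[-0.045,-0.165,0],"twist":[0,0,0],"fingers":0.64},{"xyz":[-0.057,-0.205,0],"twist":[0,0,0],"fingers":0.64}])

```text
clock: 15.62
tcp_pos: [0.5571, -0.1629, 0.2376]
eef_rot: [[0.988, 0.152, 0.001], [0.152, -0.988, -0.0], [0.001, 0.001, -1.0]]
wrist_force: [0.6, 0.0, -0.6]
width: 0.0321
```

Emit:
step_arm(plan=[{"xyz":[-0.0105,-0.038,-0.02],"twist":[0,0,0],"fingers":0.64},{"xyz":[-0.0105,-0.038,-0.05],"twist":[0,0,0],"fingers":0.64},{"xyz":[-0.0105,-0.038,-0.08],"twist":[0,0,0],"fingers":0.64},{"xyz":[-0.0105,-0.038,-0.1],"twist":[0,0,0],"fingers":0.64},{"xyz":[-0.0105,-0.038,-0.1],"twist":[0,0,0],"fingers":0.64}])

```text
clock: 16.03
tcp_pos: [0.5478, -0.1909, 0.1542]
eef_rot: [[0.988, 0.152, -0.004], [0.152, -0.988, 0.001], [-0.004, -0.002, -1.0]]
wrist_force: [-1.2, 1.2, -1.3]
width: 0.0316
```

```bash
python3 - <<'E'
from h import *
np.set_printoptions(precision=4,suppress=True)
c=snap("wrist","w16"); s=get_state(); print(s["tcp_pos"],s["eef_rot"][:,2],s["width"],s["wrist_force"],s["clock"])
E
```

```text
[ 0.5487 -0.191   0.1561] [-0.0023  0.0008 -1.    ] 0.0314965925315096 [ 1.0647  0.5205 -0.5166] 16.0833
```

View pics/w16.png

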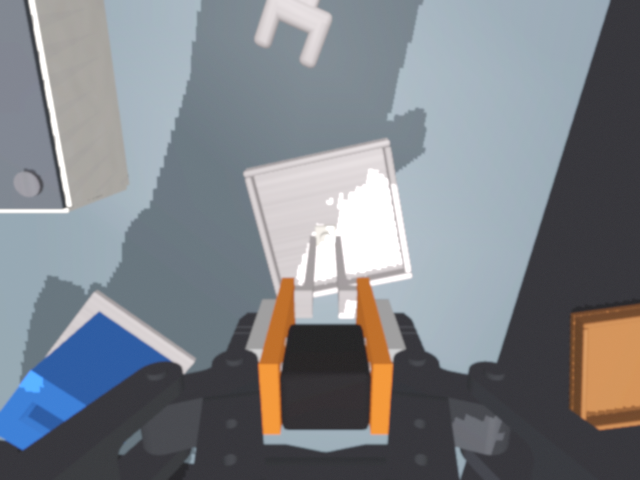

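Emit:
step_arm(plan=[{"xyz":[0,0,-0.008],"twist":[0,0,0],"fingers":0.64},{"xyz":[0,0,-0.016],"twist":[0,0,0],"fingers":0.64},{"xyz":[0,0,-0.024],"twist":[0,0,0],"fingers":0.64},{"xyz":[0,0,-0.026],"twist":[0,0,0],"fingers":0.64},{"xyz":[0,0,-0.026],"twist":[0,0,0],"fingers":0.64}])

```text
clock: 16.5
tcp_pos: [0.5492, -0.191, 0.1359]
eef_rot: [[0.988, 0.152, -0.0], [0.152, -0.988, 0.0], [-0.0, -0.0, -1.0]]
wrist_force: [0.1, -0.2, -0.8]
width: 0.0319
```

Emit:
step_arm(plan=[{"xyz":[0,0,-0.001],"twist":[0,0,0],"fingers":0.64},{"xyz":[0,0,-0.0015],"twist":[0,0,0],"fingers":0.64},{"xyz":[0,0,-0.0015],"twist":[0,0,0],"fingers":0.64}])

```text
clock: 16.75
tcp_pos: [0.5495, -0.1911, 0.1352]
eef_rot: [[0.988, 0.152, 0.0], [0.152, -0.988, -0.0], [0.0, 0.0, -1.0]]
wrist_force: [0.2, -0.1, -1.3]
width: 0.0317
```

Emit:
step_arm(plan=[{"xyz":[0,0,-0.001],"twist":[0,0,0],"fingers":0.64},{"xyz":[0,0,-0.0015],"twist":[0,0,0],"fingers":0.64},{"xyz":[0,0,-0.0015],"twist":[0,0,0],"fingers":0.64}])

```text
clock: 17.0
tcp_pos: [0.5494, -0.1911, 0.1338]
eef_rot: [[0.988, 0.152, 0.0], [0.152, -0.988, 0.0], [0.0, -0.0, -1.0]]
wrist_force: [-0.3, 0.5, -0.8]
width: 0.0321
```

Emit:
step_arm(plan=[{"xyz":[0,0,-0.001],"twist":[0,0,0],"fingers":0.64},{"xyz":[0,0,-0.001],"twist":[0,0,0],"fingers":0.64},{"xyz":[0,0,-0.001],"twist":[0,0,0],"fingers":0.64}])

```text
clock: 17.25
tcp_pos: [0.5494, -0.1911, 0.133]
eef_rot: [[0.988, 0.152, -0.0], [0.152, -0.988, 0.0], [-0.0, -0.0, -1.0]]
wrist_force: [-0.7, -0.5, -1.1]
width: 0.0317
```

Emit:
step_arm(plan=[{"xyz":[0,0,-0.001],"twist":[0,0,0],"fingers":0.64},{"xyz":[0,0,-0.001],"twist":[0,0,0],"fingers":0.64},{"xyz":[0,0,-0.001],"twist":[0,0,0],"fingers":0.64}])

```text
clock: 17.5
tcp_pos: [0.5493, -0.1911, 0.1322]
eef_rot: [[0.988, 0.152, -0.0], [0.152, -0.988, 0.0], [-0.0, -0.0, -1.0]]
wrist_force: [-0.6, 1.1, -0.3]
width: 0.0318
```

Emit:
step_arm(plan=[{"xyz":[0,0,-0.0006],"twist":[0,0,0],"fingers":0.64},{"xyz":[0,0,-0.0006],"twist":[0,0,0],"fingers":0.64},{"xyz":[0,0,-0.0006],"twist":[0,0,0],"fingers":0.64}])

```text
clock: 17.75
tcp_pos: [0.5494, -0.1911, 0.1319]
eef_rot: [[0.988, 0.152, 0.0], [0.152, -0.988, 0.0], [0.0, 0.0, -1.0]]
wrist_force: [0.6, -0.5, 1.7]
width: 0.0315
```

Emit:
step_arm(plan=[{"xyz":[0,0,-0.0006],"twist":[0,0,0],"fingers":0.64},{"xyz":[0,0,-0.0006],"twist":[0,0,0],"fingers":0.64},{"xyz":[0,0,-0.0006],"twist":[0,0,0],"fingers":0.64}])

```text
clock: 18.0
tcp_pos: [0.5496, -0.1912, 0.1318]
eef_rot: [[0.988, 0.152, 0.001], [0.152, -0.988, -0.0], [0.001, 0.0, -1.0]]
wrist_force: [-2.4, 1.8, 9.2]
width: 0.0317
```

Emit:
step_arm(plan=[{"xyz":[0,0,0.0006],"twist":[0,0,0],"fingers":0.64},{"xyz":[0,0,0.0006],"twist":[0,0,0],"fingers":0.61},{"xyz":[0,0,0.0006],"twist":[0,0,0],"fingers":0.58},{"xyz":[0,0,0.0006],"twist":[0,0,0],"fingers":0.55},{"xyz":[0,0,0.0006],"twist":[0,0,0],"fingers":0.52}])

```text
clock: 18.42
tcp_pos: [0.5493, -0.1911, 0.1316]
eef_rot: [[0.988, 0.152, -0.0], [0.152, -0.988, 0.0], [-0.0, -0.0, -1.0]]
wrist_force: [0.6, -0.2, -1.2]
width: 0.0411
```

Emit:
step_arm(plan=[{"xyz":[0,0,0],"twist":[0,0,0],"fingers":0.5},{"xyz":[0,0,0],"twist":[0,0,0],"fingers":0.473},{"xyz":[0,0,0],"twist":[0,0,0],"fingers":0.473},{"xyz":[0,0,0],"twist":[0,0,0],"fingers":0.473}])

```text
clock: 18.75
tcp_pos: [0.5494, -0.1911, 0.1317]
eef_rot: [[0.988, 0.152, -0.0], [0.152, -0.988, 0.0], [0.0, -0.0, -1.0]]
wrist_force: [0.9, -0.7, -0.9]
width: 0.045
```

```bash
python3 - <<'E'
from h import *
np.set_printoptions(precision=4,suppress=True)
c=snap("wrist","w17"); s=get_state(); print(s["tcp_pos"],s["eef_rot"][:,2],s["width"],s["wrist_force"],s["clock"])
t=c.d["pixels"]
cv2.imwrite("pics/w17c.png",cv2.resize(t[150:350,230:430],None,fx=3.6,fy=3,interpolation=cv2.INTER_NEAREST))
E
```

```text
[ 0.5494 -0.1911  0.1317] [ 0.      0.0001 -1.    ] 0.045276492219508184 [-0.4229  0.4225 -1.3349] 18.8
```

View pics/w17c.png

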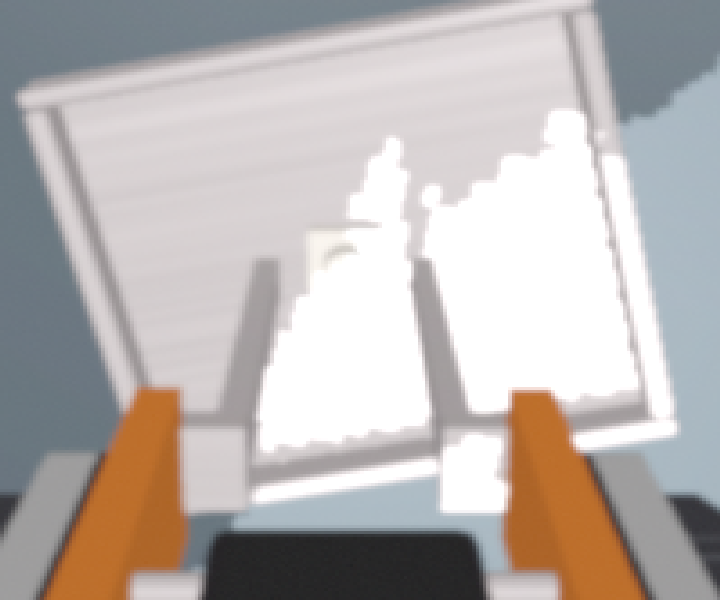

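Emit:
step_arm(plan=[{"xyz":[0,0,0.005],"twist":[0,0,0],"fingers":0.473},{"xyz":[0,0,0.012],"twist":[0,0,0],"fingers":0.473},{"xyz":[0,0,0.025],"twist":[0,0,0],"fingers":0.473},{"xyz":[0,0,0.05],"twist":[0,0,0],"fingers":0.473},{"xyz":[0,0,0.09],"twist":[0,0,0],"fingers":0.473}])

```text
clock: 19.22
tcp_pos: [0.5482, -0.1908, 0.2033]
eef_rot: [[0.988, 0.152, -0.003], [0.152, -0.988, 0.001], [-0.003, -0.002, -1.0]]
wrist_force: [-0.5, 0.5, -1.3]
width: 0.0452
```

Emit:
step_arm(plan=[{"xyz":[0,0,0.045],"twist":[0,0,0],"fingers":0.473},{"xyz":[0,0,0.06],"twist":[0,0,0],"fingers":0.473},{"xyz":[0,0,0.06],"twist":[0,0,0],"fingers":0.473}])

```text
clock: 19.47
tcp_pos: [0.551, -0.1915, 0.2565]
eef_rot: [[0.988, 0.152, 0.006], [0.152, -0.988, -0.002], [0.006, 0.003, -1.0]]
wrist_force: [0.4, 0.4, -1.0]
width: 0.0451
```

```bash
python3 - <<'E'
from h import *
np.set_printoptions(precision=4,suppress=True)
c=snap("wrist","w18"); s=get_state(); print(s["tcp_pos"],s["eef_rot"],s["width"],s["wrist_force"],s["clock"])
t=c.d["pixels"]
cv2.imwrite("pics/w18c.png",cv2.resize(t[150:350,230:430],None,fx=3.6,fy=3,interpolation=cv2.INTER_NEAREST))
E
```

```text
[ 0.5501 -0.1914  0.2541] [[ 0.9884  0.152   0.0037]
 [ 0.152  -0.9884 -0.0011]
 [ 0.0035  0.0017 -1.    ]] 0.04543208454106231 [-0.49   -0.5865 -1.7954] 19.5167
```

View pics/w18c.png

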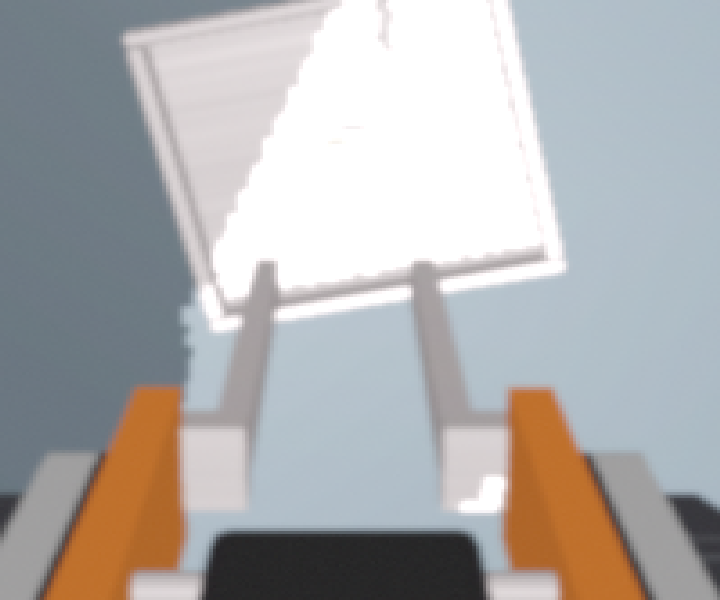

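Emit:
step_arm(plan=[{"xyz":[-0.005,0.04,0],"twist":[0,0,-0.05],"fingers":0.473},{"xyz":[-0.01,0.09,0],"twist":[0,0,-0.1],"fingers":0.473},{"xyz":[-0.015,0.14,0],"twist":[0,0,-0.15],"fingers":0.473},{"xyz":[-0.02,0.19,0],"twist":[0,0,-0.2],"fingers":0.473},{"xyz":[-0.025,0.24,0],"twist":[0,0,-0.25],"fingers":0.473}])

```text
clock: 19.93
tcp_pos: [0.5282, 0.0024, 0.2508]
eef_rot: [[0.999, -0.046, -0.001], [-0.046, -0.999, -0.0], [-0.001, 0.0, -1.0]]
wrist_force: [0.7, -0.4, -1.4]
width: 0.0451
```

Emit:
step_arm(plan=[{"xyz":[-0.005,0.05,0],"twist":[0,0,-0.06],"fingers":0.473},{"xyz":[-0.01,0.1,0],"twist":[0,0,-0.12],"fingers":0.473},{"xyz":[-0.017,0.15,0],"twist":[0,0,-0.18],"fingers":0.473},{"xyz":[-0.024,0.2,0],"twist":[0,0,-0.24],"fingers":0.473},{"xyz":[-0.029,0.235,0],"twist":[0,0,-0.2716],"fingers":0.473}])

```text
clock: 20.35
tcp_pos: [0.5045, 0.1923, 0.2509]
eef_rot: [[0.967, -0.254, -0.001], [-0.254, -0.967, 0.0], [-0.001, 0.0, -1.0]]
wrist_force: [0.5, -1.1, -0.7]
width: 0.0453
```

Emit:
step_arm(plan=[{"xyz":[0,0.026,0],"twist":[0,0,0],"fingers":0.473},{"xyz":[0,0.026,0],"twist":[0,0,0],"fingers":0.473},{"xyz":[0,0.026,0],"twist":[0,0,0],"fingers":0.473}])

```text
clock: 20.6
tcp_pos: [0.5054, 0.2106, 0.2506]
eef_rot: [[0.968, -0.252, -0.002], [-0.252, -0.968, -0.0], [-0.002, 0.001, -1.0]]
wrist_force: [-0.4, -0.7, -1.8]
width: 0.0453
```

```bash
python3 - <<'E'
from h import *
np.set_printoptions(precision=4,suppress=True)
c=snap("wrist","w19"); s=get_state(); print(s["tcp_pos"],s["eef_rot"],s["width"],s["wrist_force"],s["clock"])
t=c.d["pixels"]
cv2.imwrite("pics/w19c.png",cv2.resize(t[165:265,265:385],None,fx=6,fy=6,interpolation=cv2.INTER_NEAREST))
E
```

```text
[0.5057 0.2093 0.2508] [[ 0.9674 -0.2534 -0.0015]
 [-0.2534 -0.9674 -0.0008]
 [-0.0013  0.0011 -1.    ]] 0.04500362077741977 [ 0.4857  0.1464 -0.1491] 20.65
```

View pics/w19c.png

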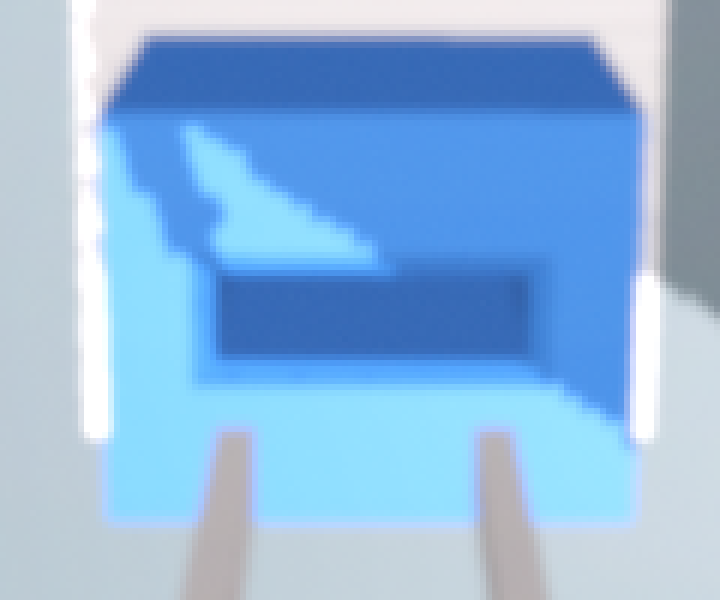

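Emit:
step_arm(plan=[{"xyz":[0.0012,0,-0.015],"twist":[0,0,0],"fingers":0.473},{"xyz":[0.0012,0,-0.03],"twist":[0,0,0],"fingers":0.473},{"xyz":[0.0012,0,-0.045],"twist":[0,0,0],"fingers":0.473},{"xyz":[0.0012,0,-0.052],"twist":[0,0,0],"fingers":0.473},{"xyz":[0.0012,0,-0.052],"twist":[0,0,0],"fingers":0.473}])

```text
clock: 21.07
tcp_pos: [0.5063, 0.2088, 0.208]
eef_rot: [[0.967, -0.255, -0.003], [-0.255, -0.967, -0.001], [-0.003, 0.002, -1.0]]
wrist_force: [0.0, 0.2, -2.1]
width: 0.0451
```

```bash
python3 - <<'E'
from h import *
np.set_printoptions(precision=4,suppress=True)
c=snap("wrist","w20"); s=get_state(); print(s["tcp_pos"],s["eef_rot"],s["width"],s["wrist_force"],s["clock"])
t=c.d["pixels"]
cv2.imwrite("pics/w20c.png",cv2.resize(t[165:265,265:385],None,fx=6,fy=6,interpolation=cv2.INTER_NEAREST))
E
```

```text
[0.5067 0.2092 0.209 ] [[ 0.9671 -0.2545 -0.0018]
 [-0.2545 -0.9671 -0.0006]
 [-0.0016  0.0011 -1.    ]] 0.04470527908274554 [-0.0784  0.1467  0.0197] 21.1167
```

View pics/w20c.png

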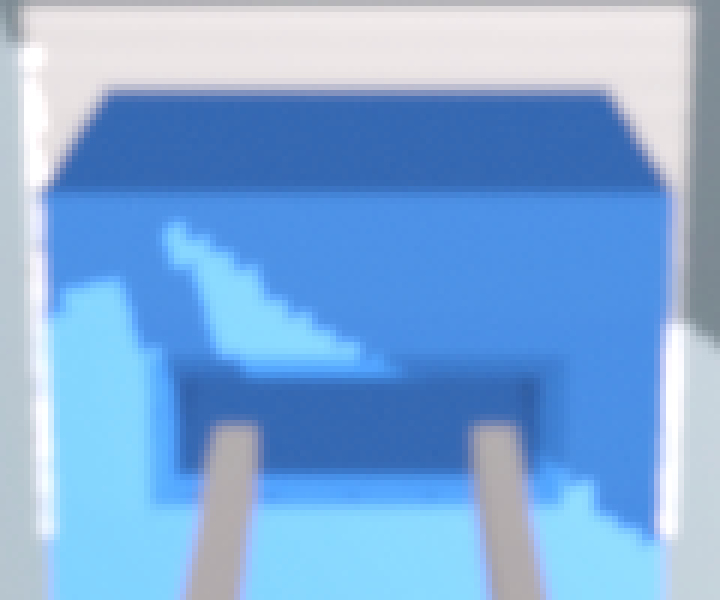

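```bash
python3 - <<'E'
from h import *
np.set_printoptions(precision=4,suppress=True)
c=load("pics/w20.npz"); s=get_state(); R=s["eef_rot"]; p=s["tcp_pos"]
X=lambda u,v,z:R.T@(c.plane(265+u/6,165+v/6,z)-p)
z=p[2]-.126
print("tip",(X(210,426,z)+X(520,426,z))/2-[.004,0,0])
print("inner",np.mean([X(180,375,.0725),X(538,375,.0725),X(538,473,.0725),X(180,473,.0725)],0),"outer",np.mean([X(155,358,.075),X(565,358,.075),X(565,503,.075),X(155,503,.075)],0))
E
```

```text
tip [-0.0013  0.0005  0.126 ]
inner [-0.0001 -0.0001  0.1365] outer [-0.0001  0.      0.134 ]
```

Emit:
step_arm(plan=[{"xyz":[0.0017,0.0002,0],"twist":[0,0,0],"fingers":0.473},{"xyz":[0.0017,0.0002,0],"twist":[0,0,0],"fingers":0.473},{"xyz":[0.0017,0.0002,-0.007],"twist":[0,0,0],"fingers":0.473},{"xyz":[0.0017,0.0002,-0.012],"twist":[0,0,0],"fingers":0.473},{"xyz":[0.0017,0.0002,-0.015],"twist":[0,0,0],"fingers":0.473}])

```text
clock: 21.53
tcp_pos: [0.5083, 0.2097, 0.1976]
eef_rot: [[0.967, -0.254, -0.0], [-0.254, -0.967, -0.0], [-0.0, 0.0, -1.0]]
wrist_force: [0.2, 0.0, -1.0]
width: 0.0449
```

Emit:
step_arm(plan=[{"xyz":[0,0,-0.004],"twist":[0,0,0],"fingers":0.473},{"xyz":[0,0,-0.008],"twist":[0,0,0],"fingers":0.473},{"xyz":[0,0,-0.008],"twist":[0,0,0],"fingers":0.473}])

```text
clock: 21.78
tcp_pos: [0.5082, 0.2097, 0.191]
eef_rot: [[0.967, -0.254, -0.001], [-0.254, -0.967, -0.0], [-0.001, 0.0, -1.0]]
wrist_force: [0.0, -1.0, -0.8]
width: 0.0449
```

Emit:
step_arm(plan=[{"xyz":[0,0,-0.01],"twist":[0,0,0],"fingers":0.473},{"xyz":[0,0,-0.02],"twist":[0,0,0],"fingers":0.473},{"xyz":[0,0,-0.03],"twist":[0,0,0],"fingers":0.473},{"xyz":[0,0,-0.03],"twist":[0,0,0],"fingers":0.473}])

```text
clock: 22.12
tcp_pos: [0.5077, 0.2094, 0.1657]
eef_rot: [[0.967, -0.254, -0.002], [-0.254, -0.967, -0.001], [-0.002, 0.001, -1.0]]
wrist_force: [-0.8, -0.1, -1.4]
width: 0.0452
```

Emit:
step_arm(plan=[{"xyz":[0,0,-0.01],"twist":[0,0,0],"fingers":0.473},{"xyz":[0,0,-0.02],"twist":[0,0,0],"fingers":0.473},{"xyz":[0,0,-0.03],"twist":[0,0,0],"fingers":0.473},{"xyz":[0,0,-0.033],"twist":[0,0,0],"fingers":0.473},{"xyz":[0,0,-0.033],"twist":[0,0,0],"fingers":0.473}])

```text
clock: 22.53
tcp_pos: [0.5081, 0.2096, 0.1404]
eef_rot: [[0.967, -0.254, -0.001], [-0.254, -0.967, -0.001], [-0.001, 0.001, -1.0]]
wrist_force: [-1.0, 1.0, 0.0]
width: 0.0449
```

Now feel for the rack floor.

Emit:
step_arm(plan=[{"xyz":[0,0,-0.002],"twist":[0,0,0],"fingers":0.473},{"xyz":[0,0,-0.004],"twist":[0,0,0],"fingers":0.473},{"xyz":[0,0,-0.0045],"twist":[0,0,0],"fingers":0.473},{"xyz":[0,0,-0.0045],"twist":[0,0,0],"fingers":0.473}])

```text
clock: 22.87
tcp_pos: [0.5086, 0.2099, 0.1378]
eef_rot: [[0.967, -0.254, 0.0], [-0.254, -0.967, 0.0], [0.0, -0.0, -1.0]]
wrist_force: [0.4, 0.6, -0.4]
width: 0.0452
```

Emit:
step_arm(plan=[{"xyz":[0,0,-0.0005],"twist":[0,0,0],"fingers":0.473},{"xyz":[0,0,-0.001],"twist":[0,0,0],"fingers":0.473},{"xyz":[0,0,-0.001],"twist":[0,0,0],"fingers":0.473}])

```text
clock: 23.12
tcp_pos: [0.5085, 0.2098, 0.137]
eef_rot: [[0.967, -0.254, 0.0], [-0.254, -0.967, 0.0], [0.0, -0.0, -1.0]]
wrist_force: [0.8, 0.1, 0.2]
width: 0.0452
```

Emit:
step_arm(plan=[{"xyz":[0,0,-0.0005],"twist":[0,0,0],"fingers":0.473},{"xyz":[0,0,-0.001],"twist":[0,0,0],"fingers":0.473},{"xyz":[0,0,-0.001],"twist":[0,0,0],"fingers":0.473}])

```text
clock: 23.37
tcp_pos: [0.5085, 0.2098, 0.1362]
eef_rot: [[0.967, -0.254, 0.0], [-0.254, -0.967, 0.0], [0.0, -0.0, -1.0]]
wrist_force: [-0.8, 0.6, -0.8]
width: 0.0451
```

Emit:
step_arm(plan=[{"xyz":[0,0,-0.0005],"twist":[0,0,0],"fingers":0.473},{"xyz":[0,0,-0.0005],"twist":[0,0,0],"fingers":0.473}])

```text
clock: 23.53
tcp_pos: [0.5087, 0.2099, 0.1361]
eef_rot: [[0.967, -0.254, 0.001], [-0.254, -0.967, 0.0], [0.0, -0.0, -1.0]]
wrist_force: [-0.8, -0.4, 4.9]
width: 0.0452
```

Emit:
step_arm(plan=[{"xyz":[0,0,0],"twist":[0,0,0],"fingers":0.44},{"xyz":[0,0,0],"twist":[0,0,0],"fingers":0.4},{"xyz":[0,0,0],"twist":[0,0,0],"fingers":0.3},{"xyz":[0,0,0],"twist":[0,0,0],"fingers":0.15},{"xyz":[0,0,0],"twist":[0,0,0],"fingers":0.15}])

```text
clock: 23.95
tcp_pos: [0.5085, 0.2099, 0.1357]
eef_rot: [[0.967, -0.254, 0.0], [-0.254, -0.967, 0.0], [-0.0, -0.0, -1.0]]
wrist_force: [-0.8, 0.5, -0.9]
width: 0.0727
```

Emit:
step_arm(plan=[{"xyz":[0,0,0.02],"twist":[0,0,0],"fingers":0.15},{"xyz":[0,0,0.05],"twist":[0,0,0],"fingers":0.15},{"xyz":[0,0,0.09],"twist":[0,0,0],"fingers":0.15},{"xyz":[0,0,0.14],"twist":[0,0,0],"fingers":0.15},{"xyz":[0,0,0.18],"twist":[0,0,0],"fingers":0.15}])

```text
clock: 24.37
tcp_pos: [0.5084, 0.21, 0.2822]
eef_rot: [[0.967, -0.254, 0.001], [-0.254, -0.967, 0.001], [0.0, -0.001, -1.0]]
wrist_force: [0.8, 0.4, 1.1]
width: 0.0727
```

Emit:
step_arm(plan=[{"xyz":[-0.05,0.04,0.03],"twist":[0,0,0],"fingers":0.15},{"xyz":[-0.1,0.04,0.03],"twist":[0,0,0],"fingers":0.15},{"xyz":[-0.1,0.04,0.03],"twist":[0,0,0],"fingers":0.15},{"xyz":[-0.1,0.04,0.03],"twist":[0,0,0],"fingers":0.15}])

```text
clock: 24.7
tcp_pos: [0.426, 0.2429, 0.3048]
eef_rot: [[0.968, -0.251, 0.002], [-0.251, -0.968, 0.0], [0.002, -0.001, -1.0]]
wrist_force: [0.5, 0.0, -0.1]
width: 0.0727
```

```bash
python3 - <<'E'
from h import *
np.set_printoptions(precision=4,suppress=True)
w=snap("wrist","w21");t=snap("top","t21");sd=snap("side","s21"); s=get_state(); print(s["tcp_pos"],s["wrist_force"],s["clock"])
o=np.zeros((600,800,3),np.uint8)
o[:320,:400]=cv2.resize(t.d["pixels"][240:320,330:430],None,fx=4,fy=4,interpolation=cv2.INTER_NEAREST)
o[:320,405:800]=cv2.resize(sd.d["pixels"][200:264,330:409],None,fx=5,fy=5,interpolation=cv2.INTER_NEAREST)
cv2.imwrite("pics/c21.png",o[:330])
E
```

```text
[0.429  0.2414 0.3037] [ 0.0521 -1.1965  0.0516] 24.85
```

View pics/w21.png

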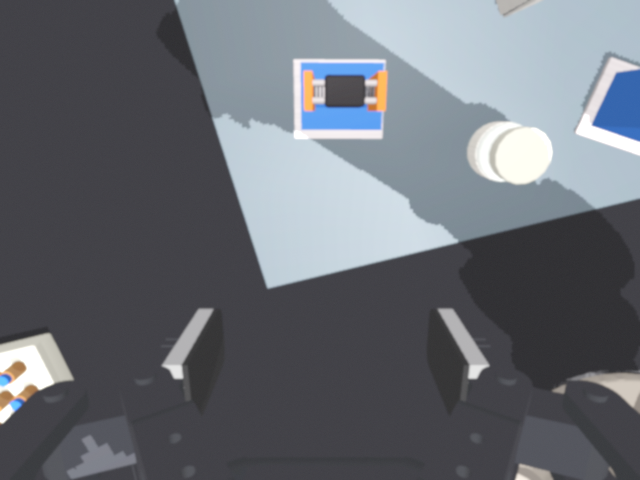

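View pics/c21.png

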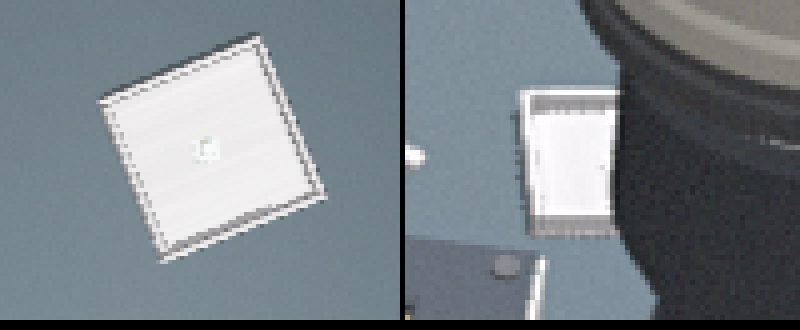

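View pics/s21.png

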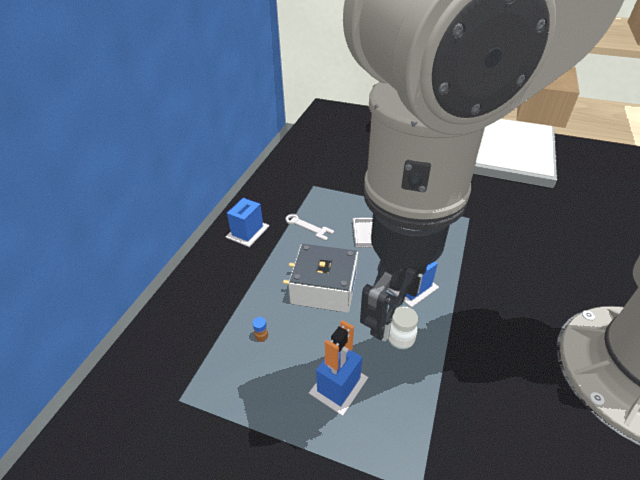

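```bash
python3 - <<'E'
from h import *
np.set_printoptions(precision=4,suppress=True)
for n in("side0","s21","top0","t21"):
    d=cv2.imread(f"pics/{n}.png").astype(int); m=((d[...,2]>180)&(d[...,1]<170)&(d[...,0]<90)&(d[...,2]-d[...,0]>120)).astype(np.uint8)
    m[:250]=0; m[:,450:]=0
    print(n,m.sum(),np.argwhere(m).mean(0), np.argwhere(m).min(0),np.argwhere(m).max(0))
t=load("pics/t21.npz"); 
print("pin",t.plane(330+207/4,240+150/4,.01))
a=t.d["pixels"][265:290,370:395].astype(float); a=np.clip((a-190)*4,0,255).astype(np.uint8)
cv2.imwrite("pics/pin.png",cv2.resize(a,None,fx=16,fy=16,interpolation=cv2.INTER_NEAREST))
E
```

```text
side0 49 [343.3673 341.6122] [323 326] [368 353]
s21 73 [335.     338.5205] [321 325] [348 352]
top0 65 [301.6462 163.7538] [293 151] [310 179]<stdin>:6: RuntimeWarning: Mean of empty slice.
  ret = um.true_divide(
Traceback (most recent call last):
ValueError: zero-size array to reduction operation minimum which has no identity
```

```bash
python3 - <<'E'
from h import *
a=cv2.imread("pics/side0.png")[310:415,300:385];b=cv2.imread("pics/s21.png")[310:415,300:385]
cv2.imwrite("pics/cmp.png",cv2.resize(np.hstack([a,b]),None,fx=4.5,fy=4.5,interpolation=cv2.INTER_CUBIC))
w=load("pics/w21.npz"); t=w.d["pixels"]; cv2.imwrite("pics/w21c.png",cv2.resize(t[50:150,285:395],None,fx=6,fy=6,interpolation=cv2.INTER_NEAREST))
E
```

```text
(no output)
```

View pics/cmp.png

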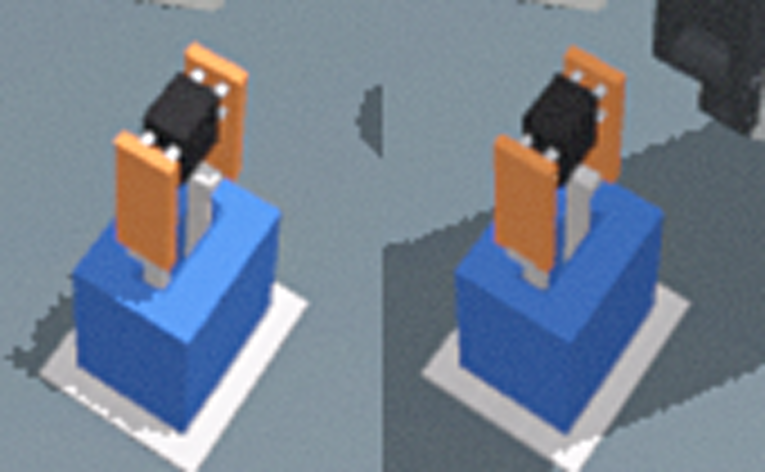

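Emit:
step_arm(plan=[{"xyz":[0.02,-0.05,0],"twist":[0,0,0],"fingers":0.15},{"xyz":[0.04,-0.1,0],"twist":[0,0,0],"fingers":0.15},{"xyz":[0.06,-0.15,0],"twist":[0,0,0],"fingers":0.15},{"xyz":[0.08,-0.2,0],"twist":[0,0,0],"fingers":0.15},{"xyz":[0.09,-0.25,0],"twist":[0,0,0],"fingers":0.15}])

```text
clock: 25.27
tcp_pos: [0.501, 0.0437, 0.3032]
eef_rot: [[0.967, -0.255, -0.0], [-0.255, -0.967, 0.0], [-0.0, 0.0, -1.0]]
wrist_force: [1.0, 0.6, -0.5]
width: 0.0727
```

Emit:
step_arm(plan=[{"xyz":[0.0,-0.05,0],"twist":[0,0,0],"fingers":0.15},{"xyz":[0.0,-0.1,0],"twist":[0,0,0],"fingers":0.15},{"xyz":[0.0,-0.15,0],"twist":[0,0,0],"fingers":0.15},{"xyz":[0,-0.2,0],"twist":[0,0,0],"fingers":0.15},{"xyz":[0,-0.25,-0.02],"twist":[0,0,0],"fingers":0.15}])

```text
clock: 25.68
tcp_pos: [0.5005, -0.1558, 0.2899]
eef_rot: [[0.967, -0.256, 0.003], [-0.256, -0.967, -0.001], [0.003, 0.0, -1.0]]
wrist_force: [2.3, -0.2, -0.0]
width: 0.0726
```

```bash
python3 - <<'E'
from h import *
np.set_printoptions(precision=4,suppress=True)
w=snap("wrist","w22");t=snap("top","t22"); s=get_state(); print(s["tcp_pos"],s["clock"])
E
```

```text
[ 0.498  -0.1595  0.2858] 25.7833
```

View pics/w22.png

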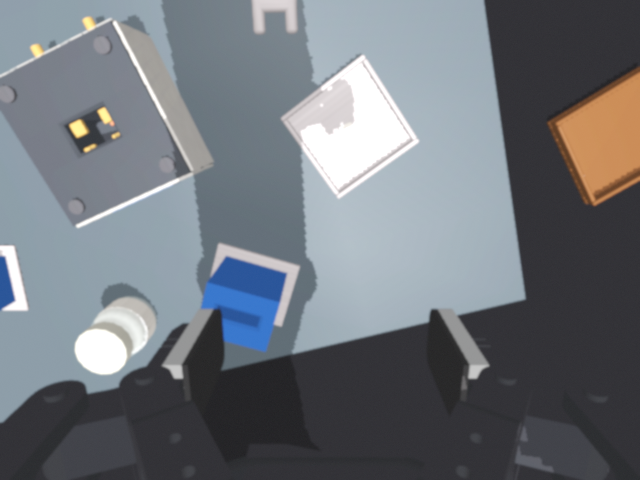

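```bash
python3 - <<'E'
from h import *
np.set_printoptions(precision=4,suppress=True)
t=load("pics/t21.npz"); print("pin",t.plane(330+207/4,240+150/4,.01))
o=[]
a=t.d["pixels"][265:290,370:395].astype(float); a=np.clip((a-190)*4,0,255).astype(np.uint8)
b=load("pics/t22.npz").d["pixels"][265:290,370:395]
cc=load("pics/w22.npz").d["pixels"][110:145,320:355].astype(float); cc=np.clip((cc-225)*8,0,255).astype(np.uint8)
cv2.imwrite("pics/pin.png",np.hstack([cv2.resize(x,(260,260),interpolation=cv2.INTER_NEAREST) for x in(a,b,cc)]))
E
```

```text
pin [ 0.5522 -0.1896  0.01  ]
```

View pics/pin.png

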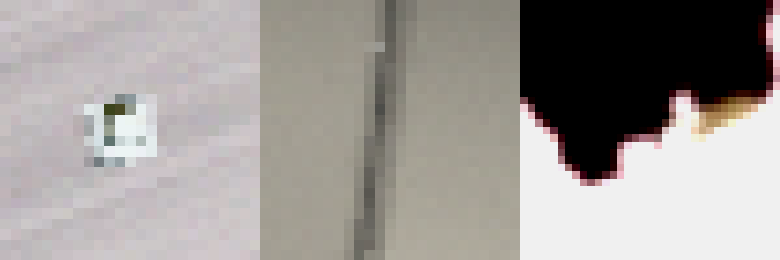

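Emit:
step_arm(plan=[{"xyz":[0,0,0.03],"twist":[0,0,0],"fingers":0.15},{"xyz":[0,0,0.03],"twist":[0,0,0],"fingers":0.15},{"xyz":[0,0,0.03],"twist":[0,0,0],"fingers":0.15}])

```text
clock: 26.03
tcp_pos: [0.5002, -0.1531, 0.3125]
eef_rot: [[0.967, -0.255, 0.001], [-0.255, -0.967, -0.0], [0.001, 0.0, -1.0]]
wrist_force: [0.0, 0.6, 0.0]
width: 0.0725
```

```bash
python3 -c "
from h import *
s=get_state(); print(s['qd'].round(3),s['clock']); print(close_job())"
```

```text
[-0.006  0.008 -0.006  0.032  0.001 -0.013 -0.001] 26.0333
the job is handed in; nothing more can be done
None
```

I took the tongs from the leftmost rack, passed the tips through the guide-plate slots and pulled the pin out of the pocket. I then set the pin down in the white dish, returned the tongs to their rack and handed the job in at 26 s. No verdict was reported.

**What the last checks showed:**
- **Pin:** standing upright on its foot at about (0.552, -0.190), roughly 2 mm from the dish centre.
- **Tongs:** home on the rack floor, felt at a tool height of 0.136 m, the same as at the start. The side view shows them as they stood at the start.
- **Forces:** the highest wrist force I read was about 8 N pressing on the pocket floor and 9 N lowering the pin into the dish. These are readings at the end of each move call.
- **Bystanders:** the vial, jar and wrench look unmoved in the side view. I did not measure them.

**What disagreed or failed:**
- While the pin was gripped, the gripper read a 32 mm opening, against the 36 mm expected. I put this down to give in the fingers, since the pictures showed the foot held between the tips.
- The last wrist picture of the dish was washed out by glare and the last top picture did not show the pin. The pin's pose therefore rests on the top picture taken just before.

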